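# Sticker and weight two walnut boards

### The arm

A 7-joint arm with a two-finger parallel gripper is mounted at the origin on the work surface. World frame = base frame: x ahead of the robot, y to its left, z up, the work surface at z = 0. Lengths are in m, angles in rad, forces in N, time in s.
With the tool pointing down it reaches from about 0.425 to 1.025 m from the base axis. Payload 3.6 kg.
Tool frame: the origin (TCP) lies between the finger pads; the fingertips stand 8 mm ahead of it and the grasp point (between the pads) lies 11 mm behind it (tips_ahead is the distance from the TCP to the fingertips, in m); x points along the fingers, y is the direction in which the jaws open and shut, and the axes are right-handed (so a half turn about x gives the same grasp; the last joint's range is limited). The gripper opens to 85 mm and grips with 20 to 120 N. Pads are 22 mm wide; open, the fingers measure 114 mm over their backs; the gripper's body (76 mm by 85 mm) begins 54 mm behind the grasp point. The pads swing forward as they close: fully open they stand 13 mm farther back than shut.
Start: joints at [-1.353, 0.591, 0.048, 1.609, -0.033, 0.943, -0.034], TCP at [0.222, 0.69, 0.239] pointing down, gripper open.
Joint ranges: [-2.69, 2.69], [-0.47, 2.24], [-1.27, 1.36], [0.19, 2.51], [-1.53, 4.68], [0.08, 2.07], [-3.09, 3.09]. Speed limits (rad/s): [2.57, 2.57, 3.14, 3.14, 3.14, 3.14, 3.14].

### API

Orientations are given as a 3x3 rotation matrix whose columns are the frame's x, y, z axes.
In Python, from station import get_obs, snapshot, finish_job, recognise, pinpoint, tips_ahead gives the robot as it stands.
- The arm moves only by the shell command python3 -m pendant 'ROWS' [FORCE]. ROWS is JSON, a list of rows, each an object with "jaw": the closure, from 0 (fully open) to 1 (shut); "delta_pos": the shift along the tool's x, y, z in units of 50 mm (1.0 is 50 mm), a list of three; "rot": the turn, a rotation vector about the tool's x, y, z in rad, a list of three. In form: [{"jaw": jaw, "delta_pos": [dx, dy, dz], "rot": [wx, wy, wz]}, ...]. A call has 1 to 5 rows; each row is the pose to reach, as a shift and turn from the pose measured when the call began, along the tool's axes at that moment; what a row does not reach only later rows make up. A row lasts 1/10 s, in which the tool goes at most 50 mm and 8.59 degrees, less where a joint would pass 70% of its speed; a pose out of reach is approached as far as the arm can. A call with a gripper value outside its range is refused whole. The fingers move at their own pace and stop on an object; FORCE is the grip in N (left out, the last holds). Time passes only in rows, so rows that repeat a pose let the fingers close. It gives the time, the measured TCP pose, the force and the opening at its end, in the units of the state.
- get_obs(): the state, without advancing time (a new reading comes with each control period).
- snapshot(name): name is "scene" or "top" or "wrist"; returns a dict with "image" (480x640x3 uint8, blue, green, red), "depth" (480x640 float32, m along the optical axis (not along the pixel's ray), 0 where there is no reading), "vertical_fov" (degrees; the focal length in pixels is half the picture's height over the tangent of half this angle, whatever the lens; pixels are square), "cx", "cy" (the principal point, pixels), "dist_coeffs" ([k1, k2, p1, p2, k3] as OpenCV has them; the pictures are not rectified), "extrinsics" (4x4, takes a point from camera to world coordinates). Camera axes: x right, y down, z forward; pixel columns grow to the right and rows downward; lengths in m; the calibration is good to about 2 mm. A picture is of the moment at which its call begins.
- finish_job(): hands the job in, once; it reports no verdict.
Trained networks look in a picture, given as the dict that the camera call returned (one of the last four; its "shot" number tells which), for a name from the list of things; names that differ only in an ending like _2 or _b are one class to them, and where a whole thing is asked for, a point or a joint stands for the part that bears it (a point fixed in the world has none). Each returns a list of dicts, best first, with "score" (0 to 1); they miss things now and then, are a little off and sometimes report something else, mostly with a low value. They report only what shows in the picture. A call takes as long as a camera call. They do not tell look-alikes from the thing itself.
- recognise(picture, name): "extent" ([left, top, right, bottom] in pixels, round what is visible of it).
- pinpoint(picture, name): "pixel" ([column, row] in pixels: a listed point, or the origin of a listed thing).
The state is a dict: "time_s": time; "joint_positions": joint angles; "qvel": joint speeds; "tau": joint torques, N m; "tcp_pos": TCP position; "tool_rot": TCP orientation; "contact_force": force on the tool from outside, world axes, zero at the start; "wrist_torque": the same for the moment, N m; "finger_gap": finger opening in m.
Only numpy, scipy, OpenCV 4.12 (cv2) and the standard library are available. Lean on these libraries where they do the work, as an engineer would, in place of code of your own. Each camera call takes 0.05 s, during which the arm holds its last target. There are 200 camera calls.

### The job

Stack the freshly planed walnut boards to settle: lay the longer one centred across the two bearers of the stacking base, put one blue-ended sticker crosswise on it straight above each bearer, then lay the shorter walnut board centred on the stickers and in line with the board below, and last lay the steel bar flat and lengthwise on the middle of the top board as a weight. Leave the pine board and the thin plain lath where they lie.

Things in the scene. Friction and masses are not known exactly. Their poses are not given: they have to be found in the camera images.
- long_board_center (a point): The longer of two dark brown walnut boards, 280 x 60 x 20 mm, 0.22 kg, loose, lying flat. Its point is the centre of the piece, half-way up; its x axis runs along its length, y across its width, z up.
- short_board_center (a point): The shorter of two dark brown walnut boards, 220 x 60 x 20 mm, 0.17 kg, loose, lying flat. Its point is the centre of the piece, half-way up; its x axis runs along its length, y across its width, z up.
- sticker_a_center (a point): Sticker (spacer stick): square pale stick with blue-painted ends, 120 x 18 x 18 mm, loose, lying flat. The two stickers are alike and either may go above either bearer. Its point is the centre of the piece, half-way up; its x axis runs along its length, y across its width, z up.
- sticker_b_center (a point): The other sticker, the same pale stick with blue-painted ends, 120 x 18 x 18 mm. Its point is the centre of the piece, half-way up; its x axis runs along its length, y across its width, z up.
- weight_center (a point): Steel flat bar used as the weight, 130 x 40 x 14 mm, 0.57 kg, loose, lying flat. Its point is the centre of the piece, half-way up; its x axis runs along its length, y across its width, z up.
- rack: Stacking base, fixed to the bench: plywood plate 260 x 120 x 12 mm with two brown hardwood bearers on it, each 30 mm wide (along x), 120 mm long (along y) and 28 mm high, their centre lines at x = -80 and x = +80 mm. Origin: centre of the plate's underside; x along the plate's length (the direction in which the boards lie), y along the bearers, z up. The flat tops of the bearers are 40 mm above the origin.
- pine_board_center (a point): Pale pine board, 250 x 60 x 20 mm, loose, not part of the job, lies beside the walnut boards. Its point is the centre of the piece, half-way up; its x axis runs along its length, y across its width, z up.
- lath_center (a point): Thin plain pale lath without blue ends, 130 x 25 x 8 mm, loose, not part of the job, lies beside the stickers. Its point is the centre of the piece, half-way up; its x axis runs along its length, y across its width, z up.
Mind the look-alikes: they are no part of the job. What is shaped like the part that bears sticker_b_center but purple or turquoise is not meant.

How it is judged:
On the way, in this order (a step that is already met when the one before it is completed fails the run):
1. the long walnut board lies centred across both bearers, released (x of long_board_center in the frame of rack between -0.015 and 0.015 m and y of long_board_center in the frame of rack between -0.015 and 0.015 m and z of long_board_center in the frame of rack between 0.045 and 0.055 m and angle between the x axis of long_board_center and the x axis of rack, either way round below 0.12 rad and contact force between long_board and the fingers below 0.1 N), for 0.2 s.
2. one sticker lies crosswise on the long board above each bearer, both released (x of long_board_center in the frame of rack between -0.015 and 0.015 m and y of long_board_center in the frame of rack between -0.015 and 0.015 m and z of long_board_center in the frame of rack between 0.045 and 0.055 m and angle between the x axis of long_board_center and the x axis of rack, either way round below 0.12 rad and ((x of sticker_a_center in the frame of rack between 0.067 and 0.093 m and y of sticker_a_center in the frame of rack between -0.02 and 0.02 m and z of sticker_a_center in the frame of rack between 0.064 and 0.074 m and angle between the x axis of each of sticker_a_center, sticker_b_center and the y axis of rack, either way round below 0.2 rad and x of sticker_b_center in the frame of rack between -0.093 and -0.067 m and y of sticker_b_center in the frame of rack between -0.02 and 0.02 m and z of sticker_b_center in the frame of rack between 0.064 and 0.074 m) or (x of sticker_a_center in the frame of rack between -0.093 and -0.067 m and y of sticker_a_center in the frame of rack between -0.02 and 0.02 m and z of sticker_a_center in the frame of rack between 0.064 and 0.074 m and angle between the x axis of each of sticker_a_center, sticker_b_center and the y axis of rack, either way round below 0.2 rad and x of sticker_b_center in the frame of rack between 0.067 and 0.093 m and y of sticker_b_center in the frame of rack between -0.02 and 0.02 m and z of sticker_b_center in the frame of rack between 0.064 and 0.074 m)) and contact force between each of sticker_a, sticker_b and the fingers below 0.1 N), for 0.2 s.
3. the short walnut board lies centred on both stickers, in line with the board below, released (x of long_board_center in the frame of rack between -0.015 and 0.015 m and y of long_board_center in the frame of rack between -0.015 and 0.015 m and z of long_board_center in the frame of rack between 0.045 and 0.055 m and angle between the x axis of each of long_board_center, short_board_center and the x axis of rack, either way round below 0.12 rad and ((x of sticker_a_center in the frame of rack between 0.067 and 0.093 m and y of sticker_a_center in the frame of rack between -0.02 and 0.02 m and z of sticker_a_center in the frame of rack between 0.064 and 0.074 m and angle between the x axis of each of sticker_a_center, sticker_b_center and the y axis of rack, either way round below 0.2 rad and x of sticker_b_center in the frame of rack between -0.093 and -0.067 m and y of sticker_b_center in the frame of rack between -0.02 and 0.02 m and z of sticker_b_center in the frame of rack between 0.064 and 0.074 m) or (x of sticker_a_center in the frame of rack between -0.093 and -0.067 m and y of sticker_a_center in the frame of rack between -0.02 and 0.02 m and z of sticker_a_center in the frame of rack between 0.064 and 0.074 m and angle between the x axis of each of sticker_a_center, sticker_b_center and the y axis of rack, either way round below 0.2 rad and x of sticker_b_center in the frame of rack between 0.067 and 0.093 m and y of sticker_b_center in the frame of rack between -0.02 and 0.02 m and z of sticker_b_center in the frame of rack between 0.064 and 0.074 m)) and x of short_board_center in the frame of rack between -0.015 and 0.015 m and y of short_board_center in the frame of rack between -0.015 and 0.015 m and z of short_board_center in the frame of rack between 0.083 and 0.093 m and contact force between short_board and the fingers below 0.1 N), for 0.2 s.
At the end, for the whole second after the job is handed in: Base, long board, stickers, short board, bar stacked in that order, released, at rest: boards and bar centred on the base within 15 mm, boards in line within 0.12 rad (bar 0.2), stickers over the bearers within 13 mm (20 mm across the board), square within 0.2 rad, heights within 5 mm (all of step 3 and x of weight_center in the frame of rack between -0.015 and 0.015 m and y of weight_center in the frame of rack between -0.015 and 0.015 m and z of weight_center in the frame of rack between 0.1 and 0.11 m and angle between the x axis of weight_center and the x axis of rack, either way round below 0.2 rad and contact force between each of long_board, sticker_a, sticker_b, weight and the fingers below 0.1 N and linear speed of each of long_board, sticker_a, sticker_b, short_board, weight below 0.02 m/s); the robot touches nothing.
It fails at once if the pine board is disturbed (moved by more than 25 mm) (distance of pine_board_center from where it was at the start of the episode above 0.025 m).
It fails at once if the thin lath is disturbed (moved by more than 25 mm) (distance of lath_center from where it was at the start of the episode above 0.025 m).
It also fails if it takes over 128 s, if anything falls off the work surface, if the arm or the gripper's body presses on something with over 40 N, if the wrist force passes 120 N, or if a joint passes its speed limit or range.

## Working session

There is one attempt and no reset: what is moved stays moved. The work goes in short steps, Python scripts to look and compute and a shell command to move; the robot and the scene stay as the last step left them, time stands still between calls to the robot, and variables do not carry over. Pictures are saved under pics/ and viewed, about 12 in all and at most 16, crops included, and the job is handed in when it is done.

```bash
ls; mkdir -p pics; python3 - <<'E'
from station import *
import cv2,numpy as np
o=get_obs();print({k:np.round(v,3).tolist() for k,v in o.items()})
for n in("top","scene"):
    s=snapshot(n);cv2.imwrite(f"pics/{n}0.png",s["image"]);print(n,s["vertical_fov"],s["cx"],s["cy"],s["dist_coeffs"],np.round(s["extrinsics"],3).tolist())
E
```

```text
pics
{'time_s': 0.0, 'joint_positions': [-1.354, 0.592, 0.048, 1.61, -0.033, 0.943, -0.034], 'qvel': [-0.001, 0.0, 0.001, -0.001, 0.001, -0.0, 0.0], 'tau': [-0.001, -54.868, 1.546, -19.812, 0.009, 0.009, -0.0], 'tcp_pos': [0.221, 0.689, 0.238], 'tool_rot': [[-0.001, 0.306, 0.952], [-0.002, 0.952, -0.306], [-1.0, -0.002, 0.0]], 'contact_force': [0.061, -0.0, -0.298], 'wrist_torque': [0.036, 0.007, 0.001], 'finger_gap': 0.086}
top 49.828420051839586 317.68048491904295 243.73895897890296 [0.01239848 0.         0.         0.         0.        ] [[0.008, -0.982, 0.186, 0.232], [-1.0, -0.004, 0.02, 0.059], [-0.019, -0.187, -0.982, 1.24], [0.0, 0.0, 0.0, 1.0]]
scene 46.10147715575724 316.46313500964453 228.61163113840547 [-0.05753977  0.          0.          0.          0.        ] [[0.323, 0.666, -0.672, 1.211], [0.946, -0.213, 0.243, -0.202], [0.019, -0.714, -0.699, 0.857], [0.0, 0.0, 0.0, 1.0]]
```

View pics/top0.png

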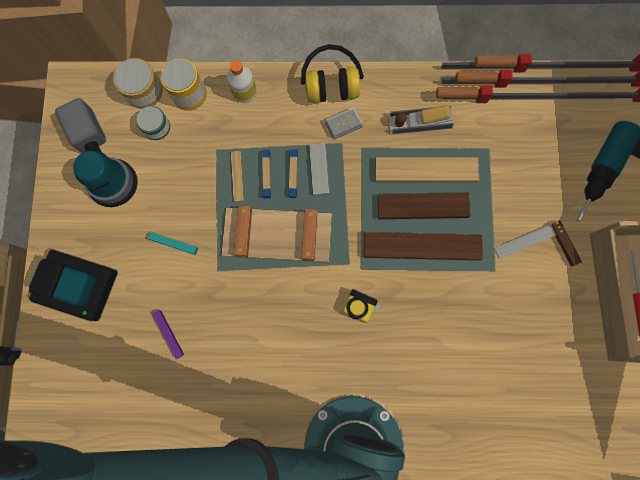

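View pics/scene0.png

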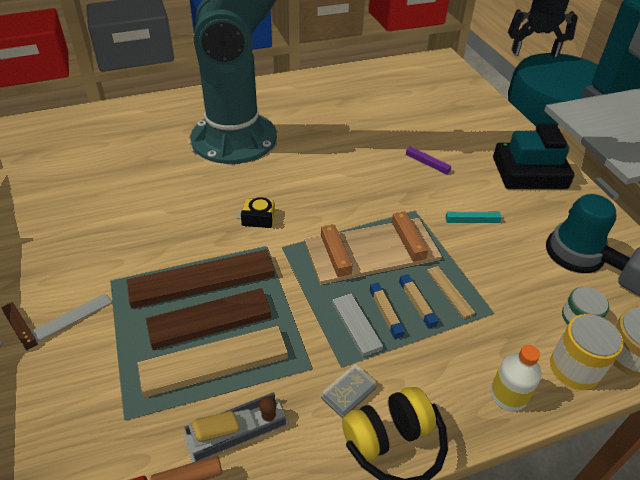

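```bash
cat > h.py <<'E'
from station import *
import cv2,numpy as np
def cloud(s):
    f=240/np.tan(np.radians(s["vertical_fov"]/2)); K=np.array([[f,0,s["cx"]],[0,f,s["cy"]],[0,0,1]])
    u,v=np.meshgrid(np.arange(640.),np.arange(480.))
    n=cv2.undistortPoints(np.stack([u,v],-1).reshape(-1,1,2),K,np.array(s["dist_coeffs"])).reshape(480,640,2)
    d=s["depth"][...,None]; E=np.array(s["extrinsics"])
    P=np.concatenate([n*d,d],-1)@E[:3,:3].T+E[:3,3]; P[s["depth"]==0]=np.nan
    return P
def rect(pts):
    (c,(w,h),a)=cv2.minAreaRect(pts.astype(np.float32))
    if w<h: w,h,a=h,w,a+90
    return np.round(c,4).tolist(),round(w,4),round(h,4),round((a+90)%180-90,1)
def piece(P,roi,zlo,zhi,mask=None):
    """largest blob of points in pixel roi (l,t,r,b) with height in range -> centre, length, width, angle of long axis, median z"""
    m=np.zeros(P.shape[:2],bool); l,t,r,b=roi; m[t:b,l:r]=True
    with np.errstate(invalid='ignore'): m&=(P[...,2]>zlo)&(P[...,2]<zhi)
    if mask is not None: m&=mask
    n,lab,st,_=cv2.connectedComponentsWithStats(m.astype(np.uint8),connectivity=4)
    if n<2: return None
    k=1+st[1:,4].argmax(); q=P[lab==k]
    return rect(q[:,:2])+(round(float(np.median(q[:,2])),4),len(q))
def pp(s,name):
    P=cloud(s); out=[]
    for d in pinpoint(s,name)[:4]:
        x,y=np.round(d["pixel"]).astype(int); out.append((np.round(d["pixel"],1).tolist(),np.round(P[y,x],3).tolist(),round(d["score"],2)))
    return out
E
python3 - <<'E'
from h import *
s=snapshot("top");P=cloud(s)
R=dict(long=(355,225,492,268),short=(370,187,478,224),pine=(368,150,488,187),stA=(257,145,276,202),stB=(284,145,303,202),weight=(304,140,334,200),lath=(227,147,248,204))
for k,r in R.items(): print(k,piece(P,r,.006 if k=='lath' else .010,.04))
print('bearL',piece(P,(225,200,258,265),.032,.06)); print('bearR',piece(P,(295,200,325,268),.032,.06))
print('plate',piece(P,(215,198,345,268),.008,.06)); print('mat',P[210,345],P[265,470],P[300,250])
for n in("long_board_center","short_board_center","sticker_a_center","weight_center","rack","lath_center","pine_board_center"): print(n,pp(s,n))
E
```

```text
long ([0.4594, -0.166], 0.2794, 0.063, 89.0, 0.024, 3009)
short ([0.5632, -0.1712], 0.2205, 0.0666, -88.8, 0.024, 2297)
pine ([0.6545, -0.1815], 0.2514, 0.0685, 89.6, 0.0238, 2576)
stA ([0.6419, 0.215], 0.1218, 0.0204, 2.3, 0.0222, 378)
stB ([0.643, 0.1478], 0.1224, 0.0177, 0.5, 0.0219, 367)
weight ([0.6549, 0.0835], 0.1317, 0.0399, 4.7, 0.0182, 819)
lath ([0.6404, 0.2858], 0.1367, 0.0387, 7.2, 0.012, 565)
bearL ([0.4922, 0.2638], 0.1209, 0.0312, -3.7, 0.0445, 663)
bearR ([0.4841, 0.1047], 0.1207, 0.0301, -2.9, 0.0442, 640)
plate ([0.4915, 0.1849], 0.2645, 0.1314, 86.4, 0.0174, 5305)
mat [0.55021701 0.0180361  0.00863597] [ 0.41631672 -0.28197385  0.00260678] [ 0.32943353  0.24639701 -0.0028545 ]
long_board_center [([422.6, 246.9], [0.456, -0.167, 0.025], 0.83)]
short_board_center [([420.4, 204.5], [0.561, -0.163, 0.026], 0.9)]
sticker_a_center [([298.5, 175.1], [0.641, 0.135, 0.003], 0.69)]
weight_center [([319.1, 170.4], [0.65, 0.082, 0.017], 0.92)]
rack [([278.4, 231.2], [0.495, 0.181, 0.018], 0.72)]
lath_center []
pine_board_center [([429.2, 170.6], [0.646, -0.188, 0.022], 0.72)]
```

```bash
cat >> h.py <<'E'
from scipy.spatial.transform import Rotation as Ro
def plan(x,y,z,jawdeg):
    """jawdeg: world angle of jaw axis (mod 180); prints rows' delta and rot"""
    o=get_obs();R=np.array(o["tool_rot"]);p=np.array(o["tcp_pos"])
    best=None
    for a in np.radians([jawdeg,jawdeg+180]):
        yv=np.array([np.cos(a),np.sin(a),0]);xv=np.array([0,0,-1.]);T=np.stack([xv,yv,np.cross(xv,yv)],1)
        w=Ro.from_matrix(R.T@T).as_rotvec()
        print('rot',np.round(w,3).tolist(),end=' ')
    print('dp',np.round(R.T@(np.array([x,y,z])-p)/.05,3).tolist(),'tcp',np.round(p,4).tolist(),'gap',round(o['finger_gap'],4),'q7',round(o['joint_positions'][6],2),'t',o['time_s'])
E
python3 - <<'E'
from h import *
print(tips_ahead if not callable(tips_ahead) else tips_ahead())
plan(.49,.3,.3,0)
E
```

```text
0.008
rot [1.26, 0.0, -0.0] rot [-1.882, 0.0, 0.0] dp [-1.214, -5.791, 7.495] tcp [0.2217, 0.6903, 0.2393] gap 0.0855 q7 -0.03 t 0.5
```

```bash
M="python3 -m pendant"; 
python3 -m pendant '[{"jaw":0,"delta_pos":[-1.2,-5.8,7.5],"rot":[0.7,0,0]},{"jaw":0,"delta_pos":[-1.2,-5.8,7.5],"rot":[0.7,0,0]},{"jaw":0,"delta_pos":[-1.2,-5.8,7.5],"rot":[0.7,0,0]},{"jaw":0,"delta_pos":[-1.2,-5.8,7.5],"rot":[0.7,0,0]},{"jaw":0,"delta_pos":[-1.2,-5.8,7.5],"rot":[0.7,0,0]}]'
python3 -c "
from h import *
plan(.49,.184,.36,-3)"
```

```text
time_s: 1.0
tcp_pos: [0.363, 0.4842, 0.2712]
tool_rot: [[0.0, 0.85, 0.527], [0.0, 0.527, -0.85], [-1.0, 0.001, -0.0]]
contact_force: [0.5, 0.3, -0.0]
finger_gap: 0.0851
rot [0.608, -0.0, -0.001] rot [-2.534, 0.001, -0.0] dp [-1.777, -1.006, 6.44] tcp [0.363, 0.4842, 0.2712] gap 0.0851 q7 -0.31 t 1.0
```

```bash
python3 -m pendant '[{"jaw":0,"delta_pos":[-1.78,-1.0,6.44],"rot":[0.608,0,0]},{"jaw":0,"delta_pos":[-1.78,-1.0,6.44],"rot":[0.608,0,0]},{"jaw":0,"delta_pos":[-1.78,-1.0,6.44],"rot":[0.608,0,0]},{"jaw":0,"delta_pos":[-1.78,-1.0,6.44],"rot":[0.608,0,0]},{"jaw":0,"delta_pos":[-1.78,-1.0,6.44],"rot":[0.608,0,0]}]'
python3 -m pendant '[{"jaw":0,"delta_pos":[0,0,2],"rot":[0,0,0]},{"jaw":0,"delta_pos":[0,0,2],"rot":[0,0,0]},{"jaw":0,"delta_pos":[0,0,2],"rot":[0,0,0]}]'
python3 - <<'E'
from h import *
plan(.49,.184,.36,-3)
s=snapshot("wrist");cv2.imwrite("pics/w0.png",s["image"]);print(np.round(s["extrinsics"],3).tolist(),s["vertical_fov"])
P=cloud(s); print(P[::120,::160].round(3).tolist())
E
```

```text
time_s: 1.5
tcp_pos: [0.4569, 0.2621, 0.3373]
tool_rot: [[0.001, 0.998, -0.055], [0.001, -0.055, -0.998], [-1.0, 0.001, -0.001]]
contact_force: [-0.1, 0.0, -0.0]
finger_gap: 0.085
time_s: 1.8
tcp_pos: [0.4508, 0.1541, 0.3377]
tool_rot: [[0.0, 0.998, -0.067], [-0.0, -0.067, -0.998], [-1.0, 0.0, 0.0]]
contact_force: [-0.4, -0.0, -0.5]
finger_gap: 0.0858
rot [-0.014, 0.0, -0.0] rot [3.127, -0.0, -0.0] dp [-0.446, 0.742, -0.648] tcp [0.4508, 0.1541, 0.3377] gap 0.0858 q7 -0.36 t 1.8
[[0.998, -0.065, -0.017, 0.456], [-0.067, -0.963, -0.262, 0.221], [0.0, 0.262, -0.965, 0.473], [0.0, 0.0, 0.0, 1.0]] 71.66507455014128
[[[0.049, 0.446, 0.001], [0.269, 0.418, 0.0], [0.473, 0.4, 0.002], [0.678, 0.391, 0.002]], [[0.01, 0.294, 0.0], [0.245, 0.271, -0.0], [0.463, 0.251, 0.044], [0.682, 0.242, 0.004]], [[-0.045, 0.119, -0.0], [0.215, 0.102, 0.002], [0.453, 0.098, 0.043], [0.683, 0.076, 0.02]], [[0.064, 0.006, 0.153], [0.415, 0.174, 0.405], [0.441, -0.103, 0.024], [0.496, 0.163, 0.398]]]
```

View pics/w0.png

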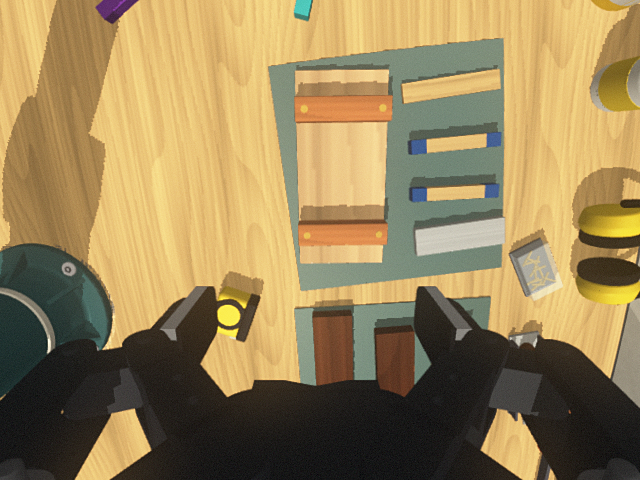

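```bash
python3 - <<'E'
from h import *
s=snapshot("wrist");P=cloud(s)
for k,r in dict(bearL=(285,85,400,130),bearR=(285,212,400,255)).items(): print(k,piece(P,r,.034,.06))
print('plate',piece(P,(280,60,400,275),.0085,.06))
for k,r in dict(stA=(404,125,506,158),stB=(404,178,504,206),weight=(408,208,510,262),lath=(396,68,504,108)).items(): print(k,piece(P,r,.0065 if k=='lath' else .011,.04))
print('mat',np.nanmedian(P[205:215,300:420,2]) ,np.nanmedian(P[140:175,400:500,2]),np.nanmedian(P[100:250,180:250,2]),'platez',np.nanmedian(P[140:200,320:370,2]))
plan(.4594,-.145,.30,-1)
E
```

```text
bearL ([0.4921, 0.2637], 0.1198, 0.0296, -2.7, 0.0438, 2486)
bearR ([0.4845, 0.1046], 0.1197, 0.0309, -3.2, 0.0436, 2033)
plate ([0.4885, 0.1841], 0.2595, 0.1209, 87.1, 0.0163, 17106)
stA ([0.6417, 0.2137], 0.1219, 0.0194, 2.3, 0.0219, 1281)
stB ([0.6438, 0.1471], 0.1214, 0.0193, -0.1, 0.0218, 1255)
weight ([0.6547, 0.0833], 0.1295, 0.0407, 4.6, 0.0177, 2420)
lath ([0.6378, 0.2867], 0.13, 0.0261, 5.3, 0.0118, 1973)
mat 0.01518828880976214 0.004472118233339817 0.0008191893009631968 platez 0.015924633425607432
rot [-0.042, -0.002, -0.001] rot [3.1, -0.002, 0.004] dp [0.739, 0.519, 6.097] tcp [0.4514, 0.1607, 0.3377] gap 0.0853 q7 -0.36 t 1.9
```

```bash
python3 -m pendant '[{"jaw":0,"delta_pos":[0.7,0.5,5.6],"rot":[-0.04,0,0]},{"jaw":0,"delta_pos":[0.7,0.5,5.6],"rot":[-0.04,0,0]},{"jaw":0,"delta_pos":[0.7,0.5,5.6],"rot":[-0.04,0,0]},{"jaw":0,"delta_pos":[0.7,0.5,5.6],"rot":[-0.04,0,0]},{"jaw":0,"delta_pos":[0.7,0.5,5.6],"rot":[-0.04,0,0]}]' | head -2
python3 - <<'E'
from h import *
def tips():
    s=snapshot("wrist");P=cloud(s);o=get_obs()
    T=(P-np.array(o["tcp_pos"]))@np.array(o["tool_rot"])
    m=(T[...,0]>-.05)&(T[...,0]<.04)&(abs(T[...,2])<.03)&(abs(T[...,1])<.08)
    q=T[m];print(o['finger_gap'],len(q),np.percentile(q[:,0],[1,50,90,99,100]).round(4),'tips y',q[q[:,0]>np.percentile(q[:,0],95)][::40].round(3).tolist())
    return s
s=tips();cv2.imwrite("pics/w1.png",s["image"])
plan(.4594,-.166,.30,-1)
E
python3 -m pendant '[{"jaw":0.2,"delta_pos":[0,0,0],"rot":[0,0,0]},{"jaw":0.2,"delta_pos":[0,0,0],"rot":[0,0,0]},{"jaw":0.2,"delta_pos":[0,0,0],"rot":[0,0,0]},{"jaw":0.2,"delta_pos":[0,0,0],"rot":[0,0,0]}]' | tail -1
python3 - <<'E'
from h import *
s=snapshot("wrist");P=cloud(s);o=get_obs()
T=(P-np.array(o["tcp_pos"]))@np.array(o["tool_rot"])
m=(T[...,0]>-.05)&(T[...,0]<.04)&(abs(T[...,2])<.03)&(abs(T[...,1])<.08)
q=T[m];print(o['finger_gap'],len(q),np.percentile(q[:,0],[1,50,90,99,100]).round(4))
plan(.4594,-.166,.30,-1)
E
```

```text
time_s: 2.4
tcp_pos: [0.4601, -0.0855, 0.3063]
0.08524345746296577 6459 [-0.0498 -0.0295 -0.0133 -0.0073 -0.0055] tips y [[-0.01, -0.048, -0.021], [-0.008, -0.042, -0.019], [-0.009, 0.044, -0.018], [-0.008, 0.044, -0.014], [-0.009, 0.044, -0.013], [-0.006, 0.044, -0.008], [-0.008, -0.041, -0.005], [-0.007, -0.042, -0.002], [-0.01, 0.044, -0.001]]
rot [-0.01, 0.004, -0.004] rot [3.132, -0.006, -0.006] dp [0.133, 0.046, 1.408] tcp [0.459, -0.0955, 0.3064] gap 0.0852 q7 0.29 t 2.45
finger_gap: 0.068
0.06822687167983815 7392 [-0.0499 -0.0311 -0.0099 -0.0017  0.0009]
rot [-0.006, 0.003, -0.004] rot [3.136, -0.006, -0.005] dp [0.132, 0.031, 1.45] tcp [0.4595, -0.0934, 0.3063] gap 0.0682 q7 0.29 t 2.9
```

```bash
python3 -m pendant '[{"jaw":0.14,"delta_pos":[1.5,0.03,1.45],"rot":[0,0,0]},{"jaw":0.14,"delta_pos":[2.5,0.03,1.45],"rot":[0,0,0]},{"jaw":0.14,"delta_pos":[4.0,0.03,1.45],"rot":[0,0,0]},{"jaw":0.14,"delta_pos":[4.5,0.03,1.45],"rot":[0,0,0]},{"jaw":0.14,"delta_pos":[4.5,0.03,1.45],"rot":[0,0,0]}]' | head -2
python3 -m pendant '[{"jaw":0.14,"delta_pos":[0,0,0],"rot":[0,0,0]},{"jaw":0.14,"delta_pos":[0,0,0],"rot":[0,0,0]}]' | tail -1
python3 - <<'E'
from h import *
plan(.4594,-.166,.010,-1)
s=snapshot("top");cv2.imwrite("pics/t1.png",s["image"][150:300,300:520].repeat(3,0).repeat(3,1))
s=snapshot("wrist");cv2.imwrite("pics/w2.png",s["image"])
E
```

```text
time_s: 3.4
tcp_pos: [0.4605, -0.1656, 0.0793]
finger_gap: 0.0736
rot [-0.002, 0.002, -0.002] rot [3.139, -0.003, -0.003] dp [1.385, -0.026, 0.023] tcp [0.4606, -0.1648, 0.0792] gap 0.0736 q7 0.83 t 3.6
```

View pics/w2.png

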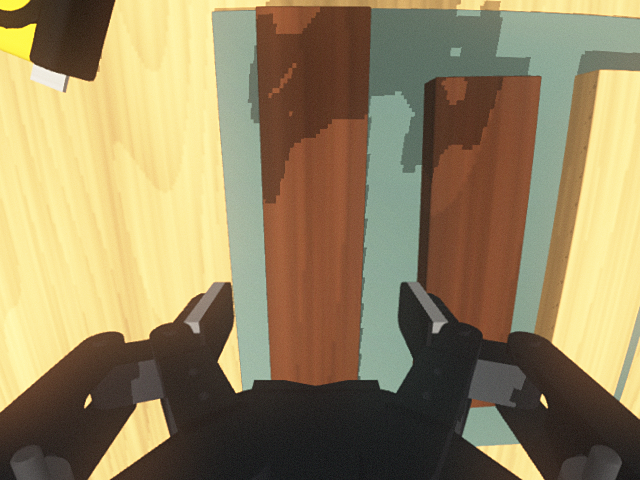

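The long board (columns 262–365) lies centred between the fingers (inner edges ~232 and 402). Descend and grip.

```bash
python3 -m pendant '[{"jaw":0.14,"delta_pos":[0.7,-0.03,0],"rot":[0,0,0]},{"jaw":0.14,"delta_pos":[1.2,-0.03,0],"rot":[0,0,0]},{"jaw":0.14,"delta_pos":[1.39,-0.03,0],"rot":[0,0,0]},{"jaw":0.14,"delta_pos":[1.39,-0.03,0],"rot":[0,0,0]},{"jaw":0.14,"delta_pos":[1.39,-0.03,0],"rot":[0,0,0]}]' | egrep 'pos|force|gap'
python3 -m pendant '[{"jaw":0.6,"delta_pos":[0,0,0],"rot":[0,0,0]},{"jaw":0.6,"delta_pos":[0,0,0],"rot":[0,0,0]},{"jaw":0.6,"delta_pos":[0,0,0],"rot":[0,0,0]},{"jaw":0.6,"delta_pos":[0,0,0],"rot":[0,0,0]},{"jaw":0.6,"delta_pos":[0,0,0],"rot":[0,0,0]}]' 60| egrep 'pos|force|gap'
python3 -m pendant '[{"jaw":0.6,"delta_pos":[-0.5,0,0],"rot":[0,0,0]},{"jaw":0.6,"delta_pos":[-1.3,0,0],"rot":[0,0,0]},{"jaw":0.6,"delta_pos":[-2.2,0,0],"rot":[0,0,0]},{"jaw":0.6,"delta_pos":[-2.6,0,0],"rot":[0,0,0]},{"jaw":0.6,"delta_pos":[-2.6,0,0],"rot":[0,0,0]}]' | egrep 'pos|force|gap'
python3 -c "
from h import *
plan(.4884,.1842,.15,-2.9)"
```

```text
tcp_pos: [0.4621, -0.1658, 0.0131]
contact_force: [-0.3, 0.7, 0.8]
finger_gap: 0.0735
tcp_pos: [0.4625, -0.1659, 0.015]
contact_force: [-1.5, 0.2, 9.4]
finger_gap: 0.0586
tcp_pos: [0.4629, -0.1657, 0.1483]
contact_force: [0.2, 0.5, -2.7]
finger_gap: 0.0583
rot [0.032, 0.005, -0.018] rot [-3.11, 0.028, 0.008] dp [-0.067, 0.38, -7.006] tcp [0.4629, -0.1657, 0.1483] gap 0.0583 q7 0.76 t 5.2
```

```bash
python3 -m pendant '[{"jaw":0.6,"delta_pos":[0,0.1,-1],"rot":[0.03,0,0]},{"jaw":0.6,"delta_pos":[0,0.2,-2],"rot":[0.03,0,0]},{"jaw":0.6,"delta_pos":[0,0.3,-3],"rot":[0.03,0,0]},{"jaw":0.6,"delta_pos":[0,0.38,-4],"rot":[0.03,0,0]},{"jaw":0.6,"delta_pos":[0,0.38,-5],"rot":[0.03,0,0]}]' | egrep 'pos|force|gap'
python3 -c "
from h import *
plan(.4884,.1842,.12,-2.9)"
```

```text
tcp_pos: [0.4863, 0.0852, 0.1466]
contact_force: [1.3, -0.0, -2.0]
finger_gap: 0.0582
rot [0.002, 0.005, -0.018] rot [-3.14, 0.028, 0.008] dp [0.521, -0.064, -1.984] tcp [0.4863, 0.0852, 0.1466] gap 0.0582 q7 0.26 t 5.7
```

```bash
python3 -m pendant '[{"jaw":0.6,"delta_pos":[0.3,-0.04,-1.2],"rot":[0,0.005,-0.018]},{"jaw":0.6,"delta_pos":[0.52,-0.06,-1.98],"rot":[0,0.005,-0.018]},{"jaw":0.6,"delta_pos":[0.52,-0.06,-1.98],"rot":[0,0.005,-0.018]},{"jaw":0.6,"delta_pos":[0.52,-0.06,-1.98],"rot":[0,0.005,-0.018]},{"jaw":0.6,"delta_pos":[0.52,-0.06,-1.98],"rot":[0,0.005,-0.018]}]' | egrep 'pos|force|gap'
cat >> h.py <<'E'
def rackf(c): # world xy -> rack frame mm
    a=np.radians(87.1); d=np.array(c[:2])-[.4884,.1842]
    return np.round([d@[np.cos(a),np.sin(a)]*1e3,d@[-np.sin(a),np.cos(a)]*1e3],1).tolist()
E
python3 - <<'E'
from h import *
s=snapshot("top");P=cloud(s);cv2.imwrite("pics/t2.png",s["image"][130:290,180:380].repeat(3,0).repeat(3,1))
m=s["image"].astype(int); dark=(m.sum(-1)<300)&(m[...,2]>m[...,0]+10)
print(piece(P,(180,150,380,290),.08,.17,dark))
plan(.4884,.1842,.057,-2.9)
E
```

```text
tcp_pos: [0.4879, 0.1824, 0.1197]
contact_force: [-0.0, -0.8, -2.5]
finger_gap: 0.0587
([0.4843, 0.1075], 0.1315, 0.0613, 87.1, 0.1286, 1588)
rot [-0.001, 0.002, 0.001] rot [3.141, 0.001, -0.003] dp [1.26, 0.002, -0.051] tcp [0.4882, 0.1818, 0.12] gap 0.0583 q7 0.12 t 6.25
```

View pics/t2.png

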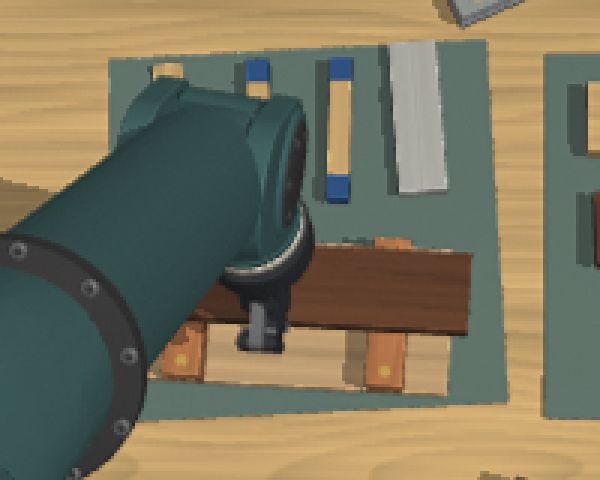

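```bash
python3 -m pendant '[{"jaw":0.6,"delta_pos":[0.5,0,-0.05],"rot":[0,0,0]},{"jaw":0.6,"delta_pos":[0.9,0,-0.05],"rot":[0,0,0]},{"jaw":0.6,"delta_pos":[1.15,0,-0.05],"rot":[0,0,0]},{"jaw":0.6,"delta_pos":[1.27,0,-0.05],"rot":[0,0,0]},{"jaw":0.6,"delta_pos":[1.29,0,-0.05],"rot":[0,0,0]}]' | egrep 'pos|force|gap'
python3 -m pendant '[{"jaw":0.6,"delta_pos":[0,0,0],"rot":[0,0,0]}]' | egrep 'pos|force|gap'
```

```text
tcp_pos: [0.4884, 0.1828, 0.0554]
contact_force: [-0.7, -0.1, -1.0]
finger_gap: 0.0583
tcp_pos: [0.4888, 0.1825, 0.0559]
contact_force: [0.4, 0.8, -1.9]
finger_gap: 0.058
```

```bash
python3 -m pendant '[{"jaw":0.6,"delta_pos":[0.03,0,0],"rot":[0,0,0]},{"jaw":0.6,"delta_pos":[0.04,0,0],"rot":[0,0,0]},{"jaw":0.6,"delta_pos":[0.05,0,0],"rot":[0,0,0]}]' | egrep 'pos|force|gap'
python3 -m pendant '[{"jaw":0.1,"delta_pos":[0,0,0],"rot":[0,0,0]},{"jaw":0.1,"delta_pos":[0,0,0],"rot":[0,0,0]},{"jaw":0.1,"delta_pos":[0,0,0],"rot":[0,0,0]},{"jaw":0.1,"delta_pos":[0,0,0],"rot":[0,0,0]},{"jaw":0.1,"delta_pos":[-0.3,0,0],"rot":[0,0,0]}]' | egrep 'pos|force|gap'
python3 -m pendant '[{"jaw":0.1,"delta_pos":[-1,0,0],"rot":[0,0,0]},{"jaw":0.1,"delta_pos":[-2,0,0],"rot":[0,0,0]},{"jaw":0.1,"delta_pos":[-3,0,0],"rot":[0,0,0]},{"jaw":0.1,"delta_pos":[-4,0,0],"rot":[0,0,0]},{"jaw":0.1,"delta_pos":[-4.6,0,0],"rot":[0,0,0]}]' | egrep 'pos|force|gap'
python3 - <<'E'
from h import *
s=snapshot("wrist");P=cloud(s);cv2.imwrite("pics/w3.png",s["image"])
plan(.6431,.1475,.10,88)
E
```

```text
tcp_pos: [0.4893, 0.1823, 0.0552]
contact_force: [-4.5, -0.3, 15.6]
finger_gap: 0.0582
tcp_pos: [0.4882, 0.1821, 0.0691]
contact_force: [0.0, -0.8, 1.1]
finger_gap: 0.0768
tcp_pos: [0.49, 0.1825, 0.3025]
contact_force: [1.1, 1.1, -0.3]
finger_gap: 0.0768
rot [-1.592, 0.002, -0.009] rot [1.55, -0.009, -0.002] dp [4.138, 3.018, 0.558] tcp [0.4924, 0.1829, 0.3059] gap 0.0767 q7 -0.13 t 8.2
```

View pics/w3.png

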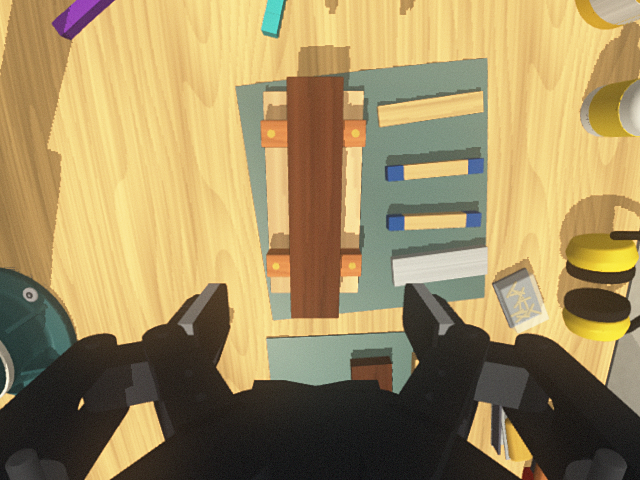

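```bash
python3 - <<'E'
from h import *
s=snapshot("wrist");P=cloud(s)
c=piece(P,(280,60,355,330),.05,.09);print('long',c,rackf(c[0]))
for k,r in dict(stA=(380,145,490,188),stB=(380,200,488,236),weight=(385,235,490,292)).items(): print(k,piece(P,r,.011,.04))
E
python3 -m pendant '[{"jaw":0.5,"delta_pos":[0.4,0.6,0.1],"rot":[-0.7,0,0]},{"jaw":0.5,"delta_pos":[0.8,1.2,0.2],"rot":[-0.7,0,0]},{"jaw":0.5,"delta_pos":[1.2,1.8,0.3],"rot":[-0.7,0,0]},{"jaw":0.5,"delta_pos":[1.6,2.4,0.4],"rot":[-0.7,0,0]},{"jaw":0.5,"delta_pos":[2,3.0,0.5],"rot":[-0.7,0,0]}]' | egrep 'pos|force|gap'
python3 -c "
from h import *
plan(.6431,.1475,.20,90)"
```

```text
long ([0.4894, 0.1817], 0.2793, 0.0605, 86.7, 0.0638, 12514) [-2.4, -1.1]
stA ([0.6421, 0.2136], 0.1213, 0.0188, 2.6, 0.0219, 1463)
stB ([0.6432, 0.1468], 0.1207, 0.0189, -0.4, 0.0219, 1367)
weight ([0.6552, 0.0833], 0.1308, 0.0413, 4.4, 0.0177, 2736)
tcp_pos: [0.6406, 0.1498, 0.2013]
contact_force: [0.6, 0.6, 1.0]
finger_gap: 0.0431
rot [-0.921, 0.001, -0.004] rot [2.221, -0.005, -0.001] dp [0.026, 0.012, 0.067] tcp [0.6406, 0.1498, 0.2013] gap 0.0431 q7 0.71 t 8.75
```

```bash
python3 -m pendant '[{"jaw":0.5,"delta_pos":[0,0,0.05],"rot":[-0.72,0,0]},{"jaw":0.5,"delta_pos":[0,0,0.05],"rot":[-0.72,0,0]},{"jaw":0.5,"delta_pos":[0,0,0.05],"rot":[-0.72,0,0]},{"jaw":0.5,"delta_pos":[0,0,0.05],"rot":[-0.72,0,0]},{"jaw":0.5,"delta_pos":[0,0,0.05],"rot":[-0.72,0,0]}]' | egrep 'pos|force|gap'
python3 -m pendant '[{"jaw":0.5,"delta_pos":[0.5,0,0],"rot":[-0.2,0,0]},{"jaw":0.5,"delta_pos":[1.2,0,0],"rot":[-0.2,0,0]},{"jaw":0.5,"delta_pos":[2.0,0,0],"rot":[-0.2,0,0]},{"jaw":0.5,"delta_pos":[2.4,0,0],"rot":[-0.2,0,0]},{"jaw":0.5,"delta_pos":[2.4,0,0],"rot":[-0.2,0,0]}]' | egrep 'pos|force|gap'
python3 - <<'E'
from h import *
s=snapshot("wrist");cv2.imwrite("pics/w4.png",s["image"])
plan(.6431,.1472,.013,89.8)
E
```

```text
tcp_pos: [0.6409, 0.1475, 0.1993]
contact_force: [-0.0, 0.0, -0.6]
finger_gap: 0.0428
tcp_pos: [0.6367, 0.1471, 0.0743]
contact_force: [-0.7, 0.1, -0.8]
finger_gap: 0.0426
rot [0.008, -0.006, -0.002] rot [-3.134, 0.003, -0.01] dp [1.271, -0.005, 0.098] tcp [0.6386, 0.1473, 0.0766] gap 0.0432 q7 1.5 t 9.8
```

View pics/w4.png

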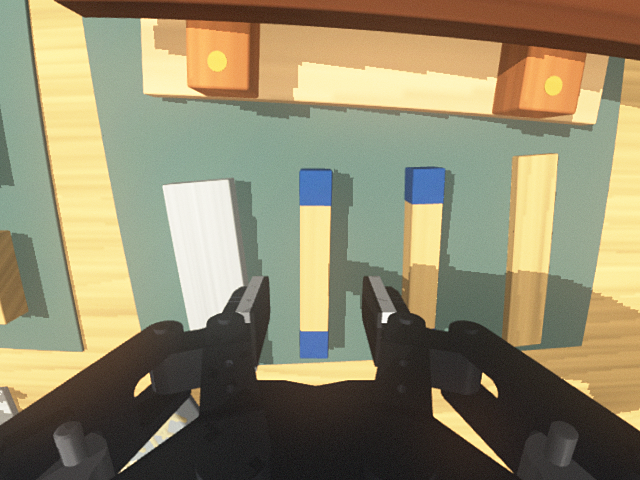

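Sticker B (columns 300–330) is centred between the fingers (268/362), with the weight and the other sticker clear of the finger backs.

```bash
python3 -m pendant '[{"jaw":0.58,"delta_pos":[0.4,0,0.05],"rot":[0,0,0]},{"jaw":0.58,"delta_pos":[0.8,0,0.1],"rot":[0,0,0]},{"jaw":0.58,"delta_pos":[1.1,0,0.1],"rot":[0,0,0]},{"jaw":0.58,"delta_pos":[1.17,0,0.1],"rot":[0,0,0]},{"jaw":0.58,"delta_pos":[1.17,0,0.1],"rot":[0,0,0]}]' | egrep 'pos|force|gap'
python3 -m pendant '[{"jaw":0.95,"delta_pos":[0,0,0],"rot":[0,0,0]},{"jaw":0.95,"delta_pos":[0,0,0],"rot":[0,0,0]},{"jaw":0.95,"delta_pos":[0,0,0],"rot":[0,0,0]},{"jaw":0.95,"delta_pos":[0,0,0],"rot":[0,0,0]},{"jaw":0.95,"delta_pos":[0,0,0],"rot":[0,0,0]}]' 40| egrep 'pos|force|gap'
python3 -m pendant '[{"jaw":0.95,"delta_pos":[-0.5,0,0],"rot":[0,0,0]},{"jaw":0.95,"delta_pos":[-1.3,0,0],"rot":[0,0,0]},{"jaw":0.95,"delta_pos":[-2.2,0,0],"rot":[0,0,0]},{"jaw":0.95,"delta_pos":[-3,0,0],"rot":[0,0,0]},{"jaw":0.95,"delta_pos":[-3,0,0],"rot":[0,0,0]}]' | egrep 'pos|force|gap'
python3 - <<'E'
from h import *
a=np.radians(87.1); p=np.array([.4884,.1842])-.08*np.array([np.cos(a),np.sin(a)]);print(p)
plan(p[0],p[1],.13,87.1)
E
```

```text
tcp_pos: [0.6431, 0.1475, 0.0181]
contact_force: [-0.3, 0.2, 0.4]
finger_gap: 0.0356
tcp_pos: [0.6441, 0.1477, 0.0194]
contact_force: [-1.1, 1.6, 6.0]
finger_gap: 0.0167
tcp_pos: [0.649, 0.1478, 0.1758]
contact_force: [0.3, -0.7, 1.1]
finger_gap: 0.0166
[0.48435256 0.10430245]
rot [0.055, 0.007, -0.006] rot [-3.087, 0.009, 0.011] dp [0.887, -0.862, -3.303] tcp [0.649, 0.1478, 0.1758] gap 0.0166 q7 1.47 t 11.3
```

```bash
python3 -m pendant '[{"jaw":0.95,"delta_pos":[0.2,-0.2,-0.8],"rot":[0.055,0,0]},{"jaw":0.95,"delta_pos":[0.4,-0.5,-1.6],"rot":[0.055,0,0]},{"jaw":0.95,"delta_pos":[0.7,-0.86,-2.4],"rot":[0.055,0,0]},{"jaw":0.95,"delta_pos":[0.9,-0.86,-3.2],"rot":[0.055,0,0]},{"jaw":0.95,"delta_pos":[0.9,-0.86,-3.28],"rot":[0.055,0,0]}]' | egrep 'pos|force|gap'
python3 - <<'E'
from h import *
s=snapshot("top");P=cloud(s);cv2.imwrite("pics/t3.png",s["image"][130:290,180:380].repeat(3,0).repeat(3,1))
s=snapshot("wrist");cv2.imwrite("pics/w5.png",s["image"]);P=cloud(s)
m=s["image"].astype(int); blue=(m[...,0]>m[...,2]+50)
with np.errstate(invalid='ignore'): blue&=P[...,2]>.06
n,l,st,_=cv2.connectedComponentsWithStats(blue.astype(np.uint8))
for i in range(1,n):
    if st[i,4]>30:print(st[i],P[l==i].mean(0).round(4))
plan(.4854,.1043,.081,87.1)
E
```

```text
tcp_pos: [0.476, 0.1025, 0.127]
contact_force: [-0.6, -0.4, -0.8]
finger_gap: 0.0168
[ 294  160   45   50 2193] [0.4288 0.1067 0.1305]
[297 378  38   8 197] [0.521  0.1018 0.1309]
rot [0.0, 0.004, -0.005] rot [-3.142, 0.008, 0.007] dp [0.954, -0.002, 0.034] tcp [0.4835, 0.1042, 0.1287] gap 0.0164 q7 1.47 t 11.9
```

View pics/w5.png

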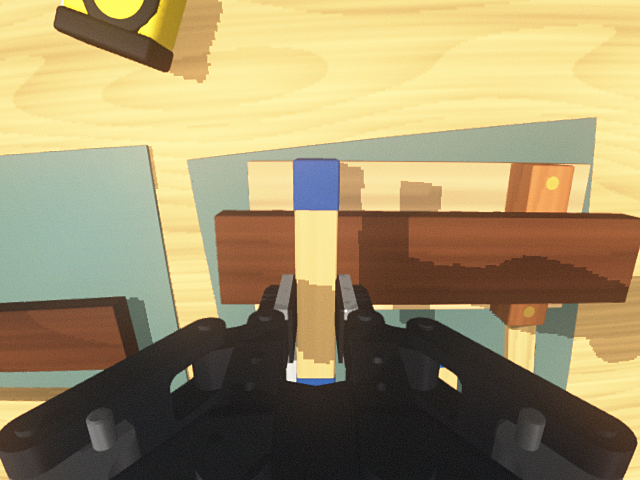

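```bash
python3 -m pendant '[{"jaw":0.95,"delta_pos":[0.4,0,0.03],"rot":[0,0.004,-0.005]},{"jaw":0.95,"delta_pos":[0.7,0,0.03],"rot":[0,0.004,-0.005]},{"jaw":0.95,"delta_pos":[0.9,0,0.03],"rot":[0,0.004,-0.005]},{"jaw":0.95,"delta_pos":[0.95,0,0.03],"rot":[0,0.004,-0.005]},{"jaw":0.95,"delta_pos":[0.95,0,0.03],"rot":[0,0.004,-0.005]}]' | egrep 'pos|force|gap'
python3 -c "
from h import *
plan(.4854,.1043,.079,87.1)"
```

```text
tcp_pos: [0.486, 0.1044, 0.081]
contact_force: [0.8, -0.2, -0.2]
finger_gap: 0.0164
rot [-0.0, 0.001, -0.0] rot [3.141, -0.0, -0.001] dp [0.04, -0.003, -0.011] tcp [0.486, 0.1044, 0.081] gap 0.0164 q7 1.49 t 12.4
```

```bash
python3 -m pendant '[{"jaw":0.95,"delta_pos":[0.02,0,0],"rot":[0,0,0]},{"jaw":0.95,"delta_pos":[0.04,0,0],"rot":[0,0,0]},{"jaw":0.95,"delta_pos":[0.05,0,0],"rot":[0,0,0]}]' | egrep 'pos|force|gap'
```

```text
tcp_pos: [0.4868, 0.1045, 0.0793]
contact_force: [-0.6, -0.5, 9.3]
finger_gap: 0.0165
```

```bash
python3 -m pendant '[{"jaw":0.75,"delta_pos":[0,0,0],"rot":[0,0,0]},{"jaw":0.6,"delta_pos":[0,0,0],"rot":[0,0,0]},{"jaw":0.5,"delta_pos":[0,0,0],"rot":[0,0,0]},{"jaw":0.5,"delta_pos":[0,0,0],"rot":[0,0,0]},{"jaw":0.5,"delta_pos":[-0.3,0,0],"rot":[0,0,0]}]' | egrep 'pos|force|gap'
python3 -m pendant '[{"jaw":0.5,"delta_pos":[-0.8,0,0],"rot":[0,0,0]},{"jaw":0.5,"delta_pos":[-1.6,0,0],"rot":[0,0,0]},{"jaw":0.5,"delta_pos":[-2.4,0,0],"rot":[0,0,0]},{"jaw":0.5,"delta_pos":[-2.4,0,0],"rot":[0,0,0]},{"jaw":0.5,"delta_pos":[-2.4,0,0],"rot":[0,0,0]}]' | egrep 'pos|force|gap'
python3 - <<'E'
from h import *
s=snapshot("wrist");P=cloud(s);cv2.imwrite("pics/w6.png",s["image"])
c=piece(P,(200,0,460,400),.075,.1);print(c,rackf(c[0]))
plan(.6422,.2137,.15,92.4)
E
```

```text
tcp_pos: [0.4855, 0.1043, 0.0932]
contact_force: [0.3, -0.1, -0.4]
finger_gap: 0.0429
tcp_pos: [0.4859, 0.1046, 0.214]
contact_force: [-0.6, 0.9, -0.6]
finger_gap: 0.0428
([0.4861, 0.1052], 0.1198, 0.0184, -2.9, 0.0818, 3081) [-79.0, -1.7]
rot [-0.092, -0.002, 0.0] rot [3.049, 0.0, 0.003] dp [1.251, 2.343, 3.032] tcp [0.485, 0.1044, 0.2129] gap 0.0429 q7 1.4 t 13.75
```

Sticker B is at (-79, -1.7) mm in the rack frame, angle exact. Now sticker A.

```bash
python3 -m pendant '[{"jaw":0.5,"delta_pos":[0.1,0.8,0.9],"rot":[-0.09,0,0]},{"jaw":0.5,"delta_pos":[0.2,1.6,1.8],"rot":[-0.09,0,0]},{"jaw":0.5,"delta_pos":[0.6,2.34,2.7],"rot":[-0.09,0,0]},{"jaw":0.5,"delta_pos":[1.2,2.34,3.03],"rot":[-0.09,0,0]},{"jaw":0.5,"delta_pos":[2.0,2.34,3.03],"rot":[-0.09,0,0]}]' | egrep 'pos|force|gap'
python3 - <<'E'
from h import *
s=snapshot("wrist");cv2.imwrite("pics/w7.png",s["image"]);P=cloud(s)
print(piece(P,(270,120,370,400),.012,.03))
plan(.6422,.2137,.018,92.4)
E
```

```text
tcp_pos: [0.6476, 0.2175, 0.1113]
contact_force: [-0.4, 0.4, 0.3]
finger_gap: 0.0425
([0.6421, 0.2136], 0.1208, 0.0187, 2.3, 0.0219, 4337)
rot [-0.0, -0.012, 0.004] rot [3.141, 0.006, 0.019] dp [1.666, -0.009, 0.068] tcp [0.6398, 0.2144, 0.1013] gap 0.0426 q7 1.43 t 14.3
```

View pics/w7.png

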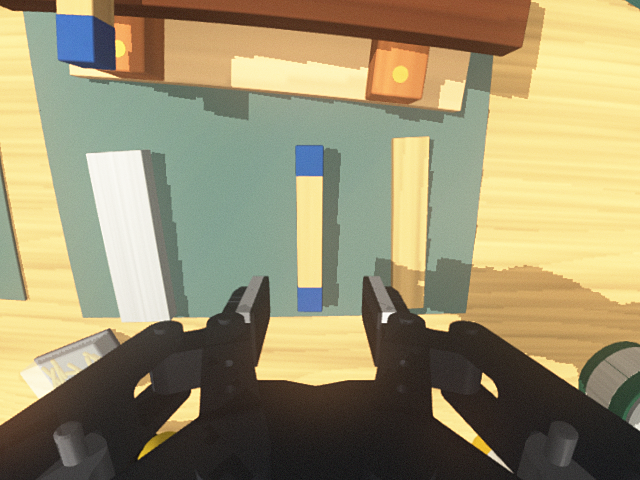

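Sticker A (columns 296–323) lies between the fingers, and the lath (392–428) is clear to the right.

```bash
python3 -m pendant '[{"jaw":0.58,"delta_pos":[0.5,-0.01,0.07],"rot":[0,-0.012,0.004]},{"jaw":0.58,"delta_pos":[1.0,-0.01,0.07],"rot":[0,-0.012,0.004]},{"jaw":0.58,"delta_pos":[1.4,-0.01,0.07],"rot":[0,-0.012,0.004]},{"jaw":0.58,"delta_pos":[1.66,-0.01,0.07],"rot":[0,-0.012,0.004]},{"jaw":0.58,"delta_pos":[1.66,-0.01,0.07],"rot":[0,-0.012,0.004]}]' | egrep 'pos|force|gap'
python3 -m pendant '[{"jaw":0.95,"delta_pos":[0,0,0],"rot":[0,0,0]},{"jaw":0.95,"delta_pos":[0,0,0],"rot":[0,0,0]},{"jaw":0.95,"delta_pos":[0,0,0],"rot":[0,0,0]},{"jaw":0.95,"delta_pos":[0,0,0],"rot":[0,0,0]},{"jaw":0.95,"delta_pos":[0,0,0],"rot":[0,0,0]}]' 40| egrep 'pos|force|gap'
python3 -m pendant '[{"jaw":0.95,"delta_pos":[-0.5,0,0],"rot":[0,0,0]},{"jaw":0.95,"delta_pos":[-1.3,0,0],"rot":[0,0,0]},{"jaw":0.95,"delta_pos":[-2.2,0,0],"rot":[0,0,0]},{"jaw":0.95,"delta_pos":[-3,0,0],"rot":[0,0,0]},{"jaw":0.95,"delta_pos":[-3,0,0],"rot":[0,0,0]}]' | egrep 'pos|force|gap'
python3 - <<'E'
from h import *
a=np.radians(87.1); p=np.array([.4884,.1842])+.08*np.array([np.cos(a),np.sin(a)]);print(p)
plan(p[0],p[1],.13,87.1)
E
```

```text
tcp_pos: [0.6396, 0.2126, 0.0154]
contact_force: [-0.1, 0.5, 0.1]
finger_gap: 0.036
tcp_pos: [0.6398, 0.2128, 0.016]
contact_force: [0.1, 0.1, 0.2]
finger_gap: 0.0169
tcp_pos: [0.6451, 0.214, 0.1729]
contact_force: [1.2, -0.2, -0.2]
finger_gap: 0.0169
[0.49244744 0.26409755]
rot [0.092, 0.007, -0.003] rot [-3.05, 0.005, 0.01] dp [0.841, 1.125, -3.016] tcp [0.6451, 0.214, 0.1729] gap 0.0169 q7 1.42 t 15.8
```

```bash
python3 -m pendant '[{"jaw":0.95,"delta_pos":[0.2,0.3,-0.8],"rot":[0.09,0,0]},{"jaw":0.95,"delta_pos":[0.4,0.6,-1.6],"rot":[0.09,0,0]},{"jaw":0.95,"delta_pos":[0.7,1.12,-2.4],"rot":[0.09,0,0]},{"jaw":0.95,"delta_pos":[0.9,1.12,-3.06],"rot":[0.09,0,0]},{"jaw":0.95,"delta_pos":[0.9,1.12,-3.06],"rot":[0.09,0,0]}]' | egrep 'pos|force|gap'
python3 -m pendant '[{"jaw":0.95,"delta_pos":[0,0,0],"rot":[0,0,0]}]' | egrep 'pos|force|gap'
python3 -c "
from h import *
plan(.4901,.264,.078,87.1)"
```

```text
tcp_pos: [0.482, 0.2638, 0.1247]
contact_force: [-0.3, -0.2, 0.1]
finger_gap: 0.0167
tcp_pos: [0.4821, 0.2637, 0.1247]
contact_force: [0.4, -0.8, 0.6]
finger_gap: 0.0167
rot [0.008, -0.003, 0.0] rot [-3.134, -0.001, -0.005] dp [0.933, 0.012, 0.163] tcp [0.4821, 0.2637, 0.1247] gap 0.0167 q7 1.21 t 16.4
```

```bash
python3 -m pendant '[{"jaw":0.95,"delta_pos":[0.4,0.01,0.16],"rot":[0.008,0,0]},{"jaw":0.95,"delta_pos":[0.7,0.01,0.16],"rot":[0.008,0,0]},{"jaw":0.95,"delta_pos":[0.9,0.01,0.16],"rot":[0.008,0,0]},{"jaw":0.95,"delta_pos":[0.93,0.01,0.16],"rot":[0.008,0,0]},{"jaw":0.95,"delta_pos":[0.93,0.01,0.16],"rot":[0.008,0,0]}]' | egrep 'pos|force|gap'
python3 -m pendant '[{"jaw":0.95,"delta_pos":[0.02,0,0],"rot":[0,0,0]},{"jaw":0.95,"delta_pos":[0.04,0,0],"rot":[0,0,0]},{"jaw":0.95,"delta_pos":[0.05,0,0],"rot":[0,0,0]}]' | egrep 'pos|force|gap'
```

```text
tcp_pos: [0.4905, 0.2636, 0.0781]
contact_force: [0.2, -0.3, 0.1]
finger_gap: 0.0167
tcp_pos: [0.4907, 0.2637, 0.076]
contact_force: [-0.0, -0.6, -0.6]
finger_gap: 0.0168
```

```bash
python3 -m pendant '[{"jaw":0.95,"delta_pos":[0.015,0,0],"rot":[0,0,0]},{"jaw":0.95,"delta_pos":[0.03,0,0],"rot":[0,0,0]},{"jaw":0.95,"delta_pos":[0.03,0,0],"rot":[0,0,0]}]' | egrep 'pos|force|gap'
```

```text
tcp_pos: [0.4908, 0.2638, 0.0755]
contact_force: [-2.0, -1.0, 7.4]
finger_gap: 0.0166
```

```bash
python3 -m pendant '[{"jaw":0.75,"delta_pos":[0,0,0],"rot":[0,0,0]},{"jaw":0.6,"delta_pos":[0,0,0],"rot":[0,0,0]},{"jaw":0.5,"delta_pos":[0,0,0],"rot":[0,0,0]},{"jaw":0.5,"delta_pos":[0,0,0],"rot":[0,0,0]},{"jaw":0.5,"delta_pos":[-0.3,0,0],"rot":[0,0,0]}]' | egrep 'pos|force|gap'
python3 -m pendant '[{"jaw":0.5,"delta_pos":[-0.8,0,0],"rot":[0,0,0]},{"jaw":0.5,"delta_pos":[-1.6,0,0],"rot":[0,0,0]},{"jaw":0.5,"delta_pos":[-2.4,0,0],"rot":[0,0,0]},{"jaw":0.4,"delta_pos":[-3.2,0,0],"rot":[0,0,0]},{"jaw":0.3,"delta_pos":[-4,0,0],"rot":[0,0,0]}]' | egrep 'pos|force|gap'
python3 - <<'E'
from h import *
s=snapshot("wrist");P=cloud(s);cv2.imwrite("pics/w8.png",s["image"])
c=piece(P,(250,0,390,400),.075,.1);print(c,rackf(c[0]))
c=piece(P,(50,0,250,400),.075,.1);print(c,rackf(c[0]))
plan(.5632,-.1,.28,1)
E
```

```text
tcp_pos: [0.4895, 0.2632, 0.0891]
contact_force: [0.4, -0.0, -0.3]
finger_gap: 0.0429
tcp_pos: [0.4903, 0.2633, 0.2906]
contact_force: [0.9, 0.6, -0.2]
finger_gap: 0.0598
([0.4937, 0.2644], 0.1197, 0.0186, -3.3, 0.0819, 1916) [80.4, -1.2]
([0.4863, 0.1057], 0.1209, 0.0198, -2.9, 0.0818, 2080) [-78.5, -1.9]
rot [1.501, -0.001, -0.007] rot [-1.641, 0.007, -0.001] dp [0.311, -7.217, 1.758] tcp [0.4942, 0.2649, 0.2973] gap 0.0598 q7 1.11 t 18.55
```

View pics/w8.png

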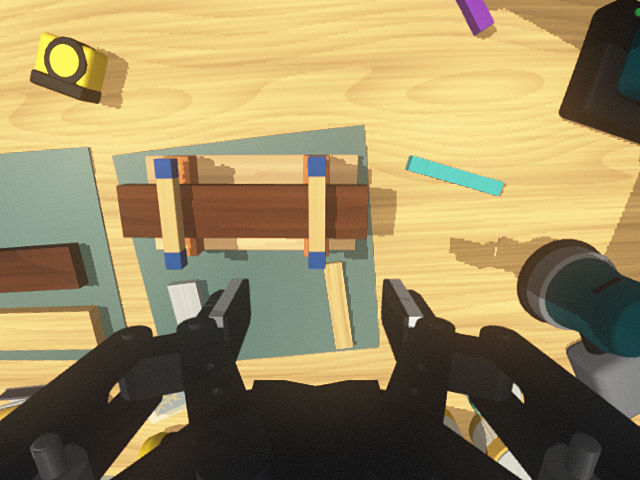

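Both stickers lie square across the board over the bearers (80.4/-1.2 and -78.5/-1.9 mm). Next, the short board.

```bash
python3 -m pendant '[{"jaw":0.14,"delta_pos":[0.1,-1,0.3],"rot":[0.72,0,0]},{"jaw":0.14,"delta_pos":[0.2,-2,0.6],"rot":[0.72,0,0]},{"jaw":0.14,"delta_pos":[0.3,-3,1],"rot":[0.72,0,0]},{"jaw":0.14,"delta_pos":[0.3,-4,1.4],"rot":[0.72,0,0]},{"jaw":0.14,"delta_pos":[0.3,-5,1.75],"rot":[0.72,0,0]}]' | egrep 'pos|force|gap'
python3 -c "
from h import *
plan(.5632,-.11,.28,1)"
```

```text
tcp_pos: [0.5643, 0.0236, 0.2809]
contact_force: [0.5, 0.0, 1.0]
finger_gap: 0.0733
rot [0.776, -0.004, -0.006] rot [-2.365, 0.007, -0.004] dp [0.003, -1.921, 1.857] tcp [0.5643, 0.0236, 0.2809] gap 0.0733 q7 0.97 t 19.05
```

```bash
python3 -m pendant '[{"jaw":0.14,"delta_pos":[0,-0.8,0.7],"rot":[0.776,0,0]},{"jaw":0.14,"delta_pos":[0,-1.6,1.4],"rot":[0.776,0,0]},{"jaw":0.14,"delta_pos":[0,-1.92,1.86],"rot":[0.776,0,0]},{"jaw":0.14,"delta_pos":[0,-1.92,1.86],"rot":[0.776,0,0]},{"jaw":0.14,"delta_pos":[0,-1.92,1.86],"rot":[0.776,0,0]}]' | egrep 'pos|force|gap'
python3 -m pendant '[{"jaw":0.14,"delta_pos":[0,0,0],"rot":[0.04,0,0]},{"jaw":0.14,"delta_pos":[0,0,0],"rot":[0.04,0,0]}]' | egrep 'pos|force|gap'
python3 - <<'E'
from h import *
s=snapshot("wrist");P=cloud(s);cv2.imwrite("pics/w9.png",s["image"])
s=snapshot("top");P=cloud(s)
for r in ((370,187,478,224),(368,150,488,187)): print(piece(P,r,.010,.04))
plan(.5632,-.17,.08,0.8)
E
```

```text
tcp_pos: [0.5628, -0.1122, 0.2799]
contact_force: [1.0, 0.5, -0.0]
finger_gap: 0.074
tcp_pos: [0.5625, -0.1124, 0.2793]
contact_force: [-0.1, 0.1, -0.1]
finger_gap: 0.0734
([0.5613, -0.2209], 0.1209, 0.0615, -88.8, 0.0238, 1115)
([0.6539, -0.2594], 0.0945, 0.0687, -87.9, 0.0238, 808)
rot [-0.014, -0.005, -0.003] rot [3.127, -0.005, 0.008] dp [3.986, -0.002, 1.179] tcp [0.5627, -0.112, 0.2796] gap 0.0736 q7 0.56 t 19.85
```

View pics/w9.png

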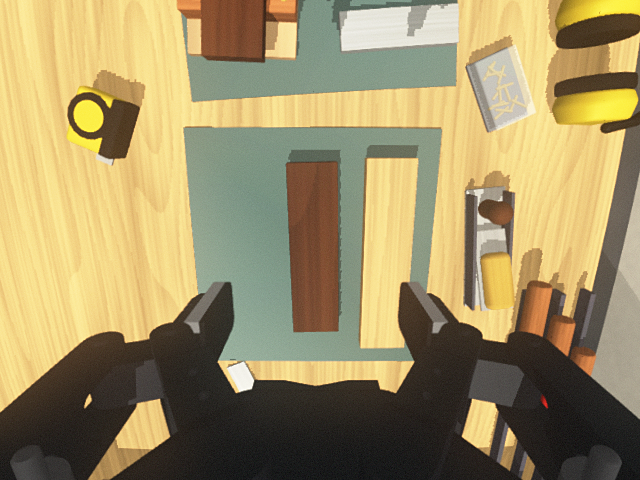

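```bash
python3 - <<'E'
from h import *
s=snapshot("wrist");P=cloud(s)
c=piece(P,(270,145,350,345),.012,.04);print(c); print(piece(P,(355,145,425,345),.012,.04))
a=c[3]; plan(c[0][0],c[0][1],.07,a-90 if a>0 else a+90)
E
```

```text
([0.5605, -0.1723], 0.2198, 0.0601, -89.1, 0.0237, 8232)
([0.6527, -0.1806], 0.2466, 0.061, -89.9, 0.0238, 8755)
rot [-0.016, -0.005, -0.004] rot [3.125, -0.006, 0.008] dp [4.188, -0.059, 1.228] tcp [0.5627, -0.112, 0.2797] gap 0.0732 q7 0.56 t 19.9
```

```bash
python3 -m pendant '[{"jaw":0.14,"delta_pos":[0.6,-0.06,0.9],"rot":[-0.016,-0.005,-0.004]},{"jaw":0.14,"delta_pos":[1.5,-0.06,1.23],"rot":[-0.016,-0.005,-0.004]},{"jaw":0.14,"delta_pos":[2.5,-0.06,1.23],"rot":[-0.016,-0.005,-0.004]},{"jaw":0.14,"delta_pos":[3.5,-0.06,1.23],"rot":[-0.016,-0.005,-0.004]},{"jaw":0.14,"delta_pos":[4.2,-0.06,1.23],"rot":[-0.016,-0.005,-0.004]}]' | egrep 'pos|force|gap'
python3 -m pendant '[{"jaw":0.14,"delta_pos":[0,0,0],"rot":[0,0,0]}]' | egrep 'pos|force|gap'
python3 - <<'E'
from h import *
s=snapshot("wrist");cv2.imwrite("pics/w10.png",s["image"])
plan(.5605,-.1723,.014,0.9)
E
```

```text
tcp_pos: [0.5594, -0.1718, 0.0665]
contact_force: [0.1, 0.1, 0.9]
finger_gap: 0.0731
tcp_pos: [0.5565, -0.1701, 0.0624]
contact_force: [0.6, 0.7, -0.5]
finger_gap: 0.0733
rot [0.001, -0.003, 0.008] rot [-3.14, -0.012, -0.005] dp [1.009, 0.062, 0.031] tcp [0.5578, -0.171, 0.0645] gap 0.0736 q7 0.91 t 20.55
```

View pics/w10.png

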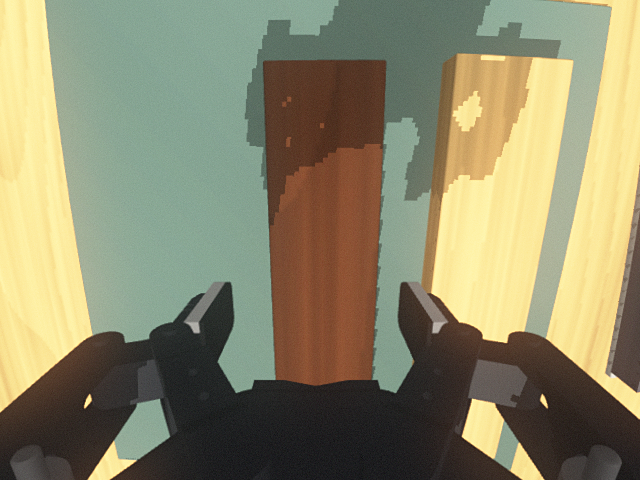

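Board edges (275–378) fit inside the fingers (232–402) with ~3 mm left to correct, and the pine is clear.

```bash
python3 -m pendant '[{"jaw":0.14,"delta_pos":[0.3,0.06,0.03],"rot":[0,0,0.008]},{"jaw":0.14,"delta_pos":[0.7,0.06,0.03],"rot":[0,0,0.008]},{"jaw":0.14,"delta_pos":[0.98,0.06,0.03],"rot":[0,0,0.008]},{"jaw":0.14,"delta_pos":[0.98,0.06,0.03],"rot":[0,0,0.008]},{"jaw":0.14,"delta_pos":[0.98,0.06,0.03],"rot":[0,0,0.008]}]' | egrep 'pos|force|gap'
python3 -m pendant '[{"jaw":0.6,"delta_pos":[0,0,0],"rot":[0,0,0]},{"jaw":0.6,"delta_pos":[0,0,0],"rot":[0,0,0]},{"jaw":0.6,"delta_pos":[0,0,0],"rot":[0,0,0]},{"jaw":0.6,"delta_pos":[0,0,0],"rot":[0,0,0]},{"jaw":0.6,"delta_pos":[0,0,0],"rot":[0,0,0]}]' 60| egrep 'pos|force|gap'
python3 -m pendant '[{"jaw":0.6,"delta_pos":[-0.5,0,0],"rot":[0,0,0]},{"jaw":0.6,"delta_pos":[-1.3,0,0],"rot":[0,0,0]},{"jaw":0.6,"delta_pos":[-2.2,0,0],"rot":[0,0,0]},{"jaw":0.6,"delta_pos":[-3,0,0],"rot":[0,0,0]},{"jaw":0.6,"delta_pos":[-3.2,0,0],"rot":[0,0,0]}]' | egrep 'pos|force|gap'
python3 -c "
from h import *
plan(.4884,.1842,.18,-2.9)"
```

```text
tcp_pos: [0.5611, -0.1726, 0.0166]
contact_force: [0.4, 0.9, -0.1]
finger_gap: 0.0733
tcp_pos: [0.5618, -0.1728, 0.0184]
contact_force: [-1.3, 0.1, 7.2]
finger_gap: 0.0581
tcp_pos: [0.5635, -0.1748, 0.1833]
contact_force: [0.6, -0.9, -1.7]
finger_gap: 0.0583
rot [0.067, -0.001, -0.012] rot [-3.074, 0.018, -0.001] dp [0.052, -1.382, -7.204] tcp [0.5635, -0.1748, 0.1833] gap 0.0583 q7 0.79 t 22.05
```

```bash
python3 -m pendant '[{"jaw":0.6,"delta_pos":[0,-0.2,-1],"rot":[0.067,0,-0.012]},{"jaw":0.6,"delta_pos":[0,-0.4,-2],"rot":[0.067,0,-0.012]},{"jaw":0.6,"delta_pos":[0,-0.6,-3],"rot":[0.067,0,-0.012]},{"jaw":0.6,"delta_pos":[0,-0.8,-4],"rot":[0.067,0,-0.012]},{"jaw":0.6,"delta_pos":[0,-1,-5],"rot":[0.067,0,-0.012]}]' | egrep 'pos|force|gap'
python3 -c "
from h import *
plan(.4884,.1842,.14,-2.9)"
```

```text
tcp_pos: [0.5087, 0.0724, 0.1824]
contact_force: [0.7, 0.8, -2.9]
finger_gap: 0.0577
rot [0.0, -0.001, 0.001] rot [-3.141, -0.002, -0.002] dp [0.851, -0.518, -2.212] tcp [0.5087, 0.0724, 0.1824] gap 0.0577 q7 0.33 t 22.55
```

```bash
python3 -m pendant '[{"jaw":0.6,"delta_pos":[0.2,-0.25,-1],"rot":[0,0,0]},{"jaw":0.6,"delta_pos":[0.5,-0.5,-1.9],"rot":[0,0,0]},{"jaw":0.6,"delta_pos":[0.85,-0.52,-2.21],"rot":[0,0,0]},{"jaw":0.6,"delta_pos":[0.85,-0.52,-2.21],"rot":[0,0,0]},{"jaw":0.6,"delta_pos":[0.85,-0.52,-2.21],"rot":[0,0,0]}]' | egrep 'pos|force|gap'
python3 - <<'E'
from h import *
s=snapshot("top");P=cloud(s)
m=s["image"].astype(int); dark=(m.sum(-1)<300)&(m[...,2]>m[...,0]+10)
print(piece(P,(180,150,380,290),.1,.17,dark))
plan(.4884,.1842,.099,-2.9)
s=snapshot("wrist");P=cloud(s);cv2.imwrite("pics/w11.png",s["image"])
m=s["image"].astype(int); dark=(m.sum(-1)<300)&(m[...,2]>m[...,0]+10)
print(piece(P,(200,0,460,380),.12,.17))
E
```

```text
tcp_pos: [0.4877, 0.1836, 0.1397]
contact_force: [0.2, -0.7, -0.9]
finger_gap: 0.0582
([0.4848, 0.1254], 0.1009, 0.0618, 87.4, 0.1456, 1241)
rot [-0.001, 0.0, 0.001] rot [3.14, 0.001, -0.0] dp [0.826, -0.002, -0.033] tcp [0.4884, 0.1826, 0.1403] gap 0.0579 q7 0.2 t 23.1
([0.4907, 0.2187], 0.1487, 0.0857, 87.1, 0.1456, 56498)
```

```bash
python3 -m pendant '[{"jaw":0.6,"delta_pos":[0.4,0,0],"rot":[0,0,0]},{"jaw":0.6,"delta_pos":[0.65,0,0],"rot":[0,0,0]},{"jaw":0.6,"delta_pos":[0.8,0,0],"rot":[0,0,0]},{"jaw":0.6,"delta_pos":[0.83,0,0],"rot":[0,0,0]},{"jaw":0.6,"delta_pos":[0.83,0,0],"rot":[0,0,0]}]' | egrep 'pos|force|gap'
python3 -m pendant '[{"jaw":0.6,"delta_pos":[0.02,0,0],"rot":[0,0,0]},{"jaw":0.6,"delta_pos":[0.035,0,0],"rot":[0,0,0]},{"jaw":0.6,"delta_pos":[0.035,0,0],"rot":[0,0,0]}]' | egrep 'pos|force|gap'
```

```text
tcp_pos: [0.489, 0.1817, 0.0992]
contact_force: [-0.4, 0.1, -1.2]
finger_gap: 0.0576
tcp_pos: [0.4892, 0.1818, 0.0977]
contact_force: [-0.6, 0.6, -2.2]
finger_gap: 0.058
```

```bash
python3 -m pendant '[{"jaw":0.6,"delta_pos":[0.02,0,0.0],"rot":[0,0,0]},{"jaw":0.6,"delta_pos":[0.035,0,0],"rot":[0,0,0]},{"jaw":0.6,"delta_pos":[0.035,0,0],"rot":[0,0,0]}]' | egrep 'pos|force|gap'
```

```text
tcp_pos: [0.4893, 0.182, 0.0964]
contact_force: [-1.8, 0.4, 4.0]
finger_gap: 0.0586
```

```bash
python3 -m pendant '[{"jaw":0.1,"delta_pos":[0,0,0],"rot":[0,0,0]},{"jaw":0.1,"delta_pos":[0,0,0],"rot":[0,0,0]},{"jaw":0.1,"delta_pos":[0,0,0],"rot":[0,0,0]},{"jaw":0.1,"delta_pos":[0,0,0],"rot":[0,0,0]},{"jaw":0.1,"delta_pos":[-0.3,0,0],"rot":[0,0,0]}]' | egrep 'pos|force|gap'
python3 -m pendant '[{"jaw":0.1,"delta_pos":[-1,0,0],"rot":[0,0,0]},{"jaw":0.1,"delta_pos":[-2,0,0],"rot":[0,0,0]},{"jaw":0.1,"delta_pos":[-3,0,0],"rot":[0,0,0]},{"jaw":0.2,"delta_pos":[-4,0,0],"rot":[0,0,0]},{"jaw":0.3,"delta_pos":[-4,0,0],"rot":[0,0,0]}]' | egrep 'pos|force|gap'
python3 - <<'E'
from h import *
s=snapshot("wrist");P=cloud(s);cv2.imwrite("pics/w12.png",s["image"])
c=piece(P,(200,0,400,370),.095,.12);print('short',c,rackf(c[0]))
print('weight',piece(P,(380,150,560,380),.0115,.03))
plan(.655,.0833,.2,94.5)
E
```

```text
tcp_pos: [0.4882, 0.1817, 0.1104]
contact_force: [0.2, 0.1, 0.3]
finger_gap: 0.0767
tcp_pos: [0.4931, 0.1819, 0.3165]
contact_force: [0.1, -0.4, -0.1]
finger_gap: 0.0596
short ([0.4895, 0.1826], 0.2195, 0.0604, 87.1, 0.1018, 11308) [-1.5, -1.2]
weight ([0.655, 0.0832], 0.1301, 0.0413, 4.9, 0.0177, 2544)
rot [-1.703, -0.0, -0.006] rot [1.439, -0.006, 0.0] dp [2.276, 3.377, 1.807] tcp [0.4908, 0.1821, 0.3136] gap 0.0597 q7 -0.06 t 25.3
```

View pics/w12.png

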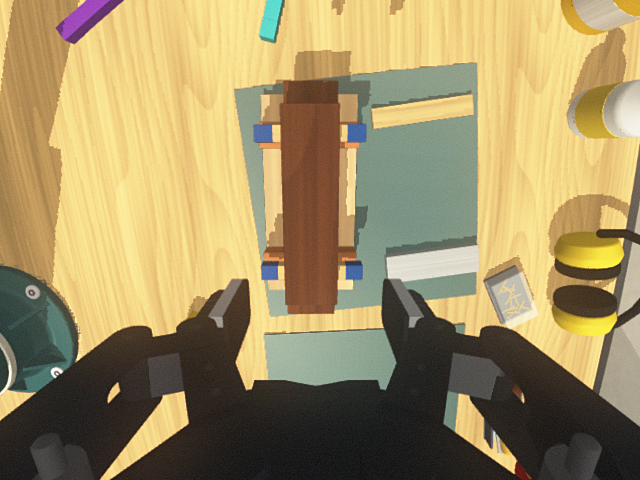

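Short board is centred (-1.5, -1.2 mm, same angle as rack). Now the bar.

```bash
python3 -m pendant '[{"jaw":0.3,"delta_pos":[0.3,0.7,0.4],"rot":[0.72,0,0]},{"jaw":0.3,"delta_pos":[0.7,1.4,0.8],"rot":[0.72,0,0]},{"jaw":0.3,"delta_pos":[1.2,2.1,1.2],"rot":[0.72,0,0]},{"jaw":0.3,"delta_pos":[1.7,2.8,1.6],"rot":[0.72,0,0]},{"jaw":0.3,"delta_pos":[2.3,3.38,1.8],"rot":[0.72,0,0]}]' | egrep 'pos|force|gap'
python3 -c "
from h import *
plan(.655,.0832,.2,94.7)"
```

```text
tcp_pos: [0.656, 0.0806, 0.1964]
contact_force: [-0.2, 1.0, 0.5]
finger_gap: 0.0598
rot [-2.435, -0.001, -0.005] rot [0.707, -0.004, 0.001] dp [-0.072, -0.051, -0.022] tcp [0.656, 0.0806, 0.1964] gap 0.0598 q7 -0.28 t 25.8
```

```bash
python3 -m pendant '[{"jaw":0.3,"delta_pos":[0,-0.05,-0.02],"rot":[0.707,0,0]},{"jaw":0.3,"delta_pos":[0,-0.05,-0.02],"rot":[0.707,0,0]},{"jaw":0.3,"delta_pos":[0.5,-0.05,-0.02],"rot":[0.707,0,0]},{"jaw":0.3,"delta_pos":[1.2,-0.05,-0.02],"rot":[0.707,0,0]},{"jaw":0.3,"delta_pos":[2.2,-0.05,-0.02],"rot":[0.707,0,0]}]' | egrep 'pos|force|gap'
python3 -m pendant '[{"jaw":0.3,"delta_pos":[0,0,0],"rot":[0,0,0]}]' | egrep 'pos|force|gap'
python3 - <<'E'
from h import *
s=snapshot("wrist");cv2.imwrite("pics/w13.png",s["image"]);P=cloud(s)
print(piece(P,(230,50,420,380),.012,.03))
plan(.655,.0832,.0135,94.7)
E
```

```text
tcp_pos: [0.6559, 0.0829, 0.0853]
contact_force: [1.1, 0.7, 0.2]
finger_gap: 0.0594
tcp_pos: [0.6496, 0.0843, 0.0767]
contact_force: [-1.6, 1.1, 0.1]
finger_gap: 0.0599
([0.6548, 0.0827], 0.1297, 0.0404, 4.7, 0.0178, 13182)
rot [3.136, 0.002, -0.008] rot [-0.005, 0.005, 0.001] dp [1.339, 0.005, -0.064] tcp [0.6521, 0.0831, 0.0805] gap 0.0597 q7 -0.76 t 26.45
```

View pics/w13.png

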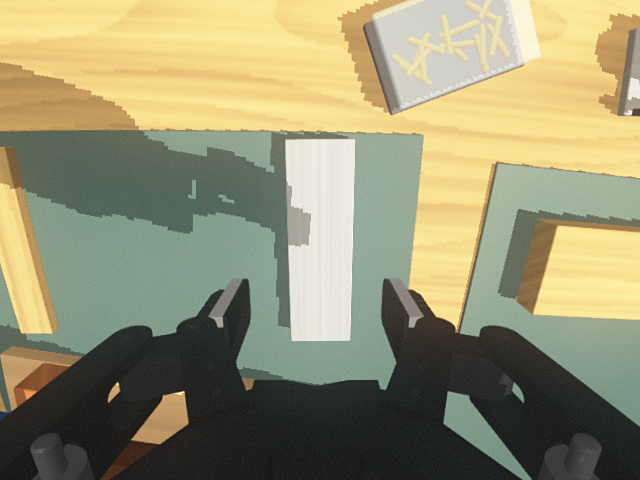

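The bar (columns 287–353) is centred between the fingers (248/383), with nothing else nearby.

```bash
python3 -m pendant '[{"jaw":0.3,"delta_pos":[0.4,0.005,-0.06],"rot":[-0.005,0.005,0]},{"jaw":0.3,"delta_pos":[0.9,0.005,-0.06],"rot":[-0.005,0.005,0]},{"jaw":0.3,"delta_pos":[1.2,0.005,-0.06],"rot":[-0.005,0.005,0]},{"jaw":0.3,"delta_pos":[1.34,0.005,-0.06],"rot":[-0.005,0.005,0]},{"jaw":0.3,"delta_pos":[1.34,0.005,-0.06],"rot":[-0.005,0.005,0]}]' | egrep 'pos|force|gap'
python3 -m pendant '[{"jaw":0.8,"delta_pos":[0,0,0],"rot":[0,0,0]},{"jaw":0.8,"delta_pos":[0,0,0],"rot":[0,0,0]},{"jaw":0.8,"delta_pos":[0,0,0],"rot":[0,0,0]},{"jaw":0.8,"delta_pos":[0,0,0],"rot":[0,0,0]},{"jaw":0.8,"delta_pos":[0,0,0],"rot":[0,0,0]}]' 90| egrep 'pos|force|gap'
python3 -m pendant '[{"jaw":0.8,"delta_pos":[-0.4,0,0],"rot":[0,0,0]},{"jaw":0.8,"delta_pos":[-1.2,0,0],"rot":[0,0,0]},{"jaw":0.8,"delta_pos":[-2.2,0,0],"rot":[0,0,0]},{"jaw":0.8,"delta_pos":[-3.2,0,0],"rot":[0,0,0]},{"jaw":0.8,"delta_pos":[-4,0,0],"rot":[0,0,0]}]' | egrep 'pos|force|gap'
python3 -c "
from h import *
plan(.4884,.1842,.22,-2.9)"
```

```text
tcp_pos: [0.655, 0.083, 0.0139]
contact_force: [-0.1, -0.4, 0.8]
finger_gap: 0.0598
tcp_pos: [0.656, 0.0824, 0.0161]
contact_force: [-0.5, 0.3, 6.2]
finger_gap: 0.0371
tcp_pos: [0.655, 0.082, 0.2183]
contact_force: [1.3, 0.1, -5.6]
finger_gap: 0.0372
rot [-1.438, -0.004, -0.002] rot [1.703, -0.002, 0.004] dp [-0.042, -2.31, 3.154] tcp [0.655, 0.082, 0.2183] gap 0.0372 q7 -0.89 t 27.95
```

```bash
python3 -m pendant '[{"jaw":0.8,"delta_pos":[0,-0.4,0.5],"rot":[-0.72,0,0]},{"jaw":0.8,"delta_pos":[0,-0.8,1],"rot":[-0.72,0,0]},{"jaw":0.8,"delta_pos":[0,-1.2,1.6],"rot":[-0.72,0,0]},{"jaw":0.8,"delta_pos":[0,-1.7,2.3],"rot":[-0.72,0,0]},{"jaw":0.8,"delta_pos":[0,-2.3,3.15],"rot":[-0.72,0,0]}]' | egrep 'pos|force|gap'
python3 -c "
from h import *
plan(.4884,.1842,.16,-2.9)"
```

```text
tcp_pos: [0.4889, 0.1827, 0.2178]
contact_force: [-0.7, 1.7, -6.1]
finger_gap: 0.0368
rot [-0.714, -0.003, -0.003] rot [2.427, -0.003, 0.003] dp [1.156, -0.029, -0.011] tcp [0.4889, 0.1827, 0.2178] gap 0.0368 q7 -0.45 t 28.45
```

```bash
python3 -m pendant '[{"jaw":0.8,"delta_pos":[0,-0.03,0],"rot":[-0.714,0,0]},{"jaw":0.8,"delta_pos":[0,-0.03,0],"rot":[-0.714,0,0]},{"jaw":0.8,"delta_pos":[0.3,-0.03,0],"rot":[-0.714,0,0]},{"jaw":0.8,"delta_pos":[0.8,-0.03,0],"rot":[-0.714,0,0]},{"jaw":0.8,"delta_pos":[1.15,-0.03,0],"rot":[-0.714,0,0]}]' | egrep 'pos|force|gap'
python3 -m pendant '[{"jaw":0.8,"delta_pos":[0,0,0],"rot":[0,0,0]}]' | egrep 'pos|force|gap'
python3 - <<'E'
from h import *
s=snapshot("wrist");cv2.imwrite("pics/w14.png",s["image"]);P=cloud(s)
m=s["image"].astype(int); grey=(m.min(-1)>110)
c=piece(P,(240,0,400,380),.145,.2,grey);print(c,rackf(c[0]))
plan(.4884,.1842,.117,-2.9)
E
```

```text
tcp_pos: [0.4864, 0.1838, 0.1593]
contact_force: [0.1, -0.2, -6.3]
finger_gap: 0.037
tcp_pos: [0.4839, 0.1832, 0.1576]
contact_force: [-0.5, -0.2, -6.1]
finger_gap: 0.0366
([0.4847, 0.1944], 0.1058, 0.0504, 87.4, 0.1593, 21600) [10.0, 4.2]
rot [0.003, -0.001, 0.002] rot [-3.139, -0.004, -0.001] dp [0.828, 0.08, -0.026] tcp [0.4845, 0.1831, 0.1584] gap 0.0369 q7 0.18 t 29.1
```

View pics/w14.png

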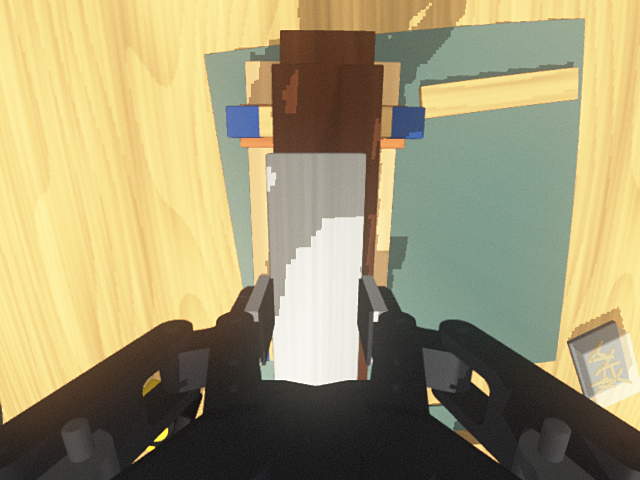

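```bash
python3 -m pendant '[{"jaw":0.8,"delta_pos":[0.3,0.08,-0.03],"rot":[0.003,0,0]},{"jaw":0.8,"delta_pos":[0.6,0.08,-0.03],"rot":[0.003,0,0]},{"jaw":0.8,"delta_pos":[0.78,0.08,-0.03],"rot":[0.003,0,0]},{"jaw":0.8,"delta_pos":[0.82,0.08,-0.03],"rot":[0.003,0,0]},{"jaw":0.8,"delta_pos":[0.82,0.08,-0.03],"rot":[0.003,0,0]}]' | egrep 'pos|force|gap'
python3 -m pendant '[{"jaw":0.8,"delta_pos":[0.01,0,0],"rot":[0,0,0]},{"jaw":0.8,"delta_pos":[0.02,0,0],"rot":[0,0,0]},{"jaw":0.8,"delta_pos":[0.03,0,0],"rot":[0,0,0]}]' | egrep 'pos|force|gap'
```

```text
tcp_pos: [0.4886, 0.1843, 0.1172]
contact_force: [0.8, 0.7, -5.0]
finger_gap: 0.0368
tcp_pos: [0.4889, 0.1844, 0.1161]
contact_force: [0.4, 0.3, -6.1]
finger_gap: 0.0371
```

```bash
python3 -m pendant '[{"jaw":0.8,"delta_pos":[0.02,0,0],"rot":[0,0,0]},{"jaw":0.8,"delta_pos":[0.04,0,0],"rot":[0,0,0]},{"jaw":0.8,"delta_pos":[0.04,0,0],"rot":[0,0,0]}]' | egrep 'pos|force|gap'
```

```text
tcp_pos: [0.489, 0.1845, 0.1141]
contact_force: [0.9, 0.9, -5.3]
finger_gap: 0.0368
```

```bash
python3 -m pendant '[{"jaw":0.8,"delta_pos":[0.01,0,0],"rot":[0,0,0]},{"jaw":0.8,"delta_pos":[0.02,0,0],"rot":[0,0,0]},{"jaw":0.8,"delta_pos":[0.025,0,0],"rot":[0,0,0]}]' | egrep 'pos|force|gap'
```

```text
tcp_pos: [0.4891, 0.1845, 0.114]
contact_force: [-4.4, 0.3, 9.9]
finger_gap: 0.037
```

Contact reached; release and back off.

```bash
python3 -m pendant '[{"jaw":0.4,"delta_pos":[0,0,0],"rot":[0,0,0]},{"jaw":0.3,"delta_pos":[0,0,0],"rot":[0,0,0]},{"jaw":0.3,"delta_pos":[0,0,0],"rot":[0,0,0]},{"jaw":0.3,"delta_pos":[0,0,0],"rot":[0,0,0]},{"jaw":0.3,"delta_pos":[-0.3,0,0],"rot":[0,0,0]}]' | egrep 'pos|force|gap'
python3 -m pendant '[{"jaw":0.3,"delta_pos":[-1,0,0],"rot":[0,0,0]},{"jaw":0.3,"delta_pos":[-2,0,0],"rot":[0,0,0]},{"jaw":0.3,"delta_pos":[-3,0,0],"rot":[0,0,0]},{"jaw":0.3,"delta_pos":[-4,0,0],"rot":[0,0,0]},{"jaw":0.3,"delta_pos":[-4,0,0],"rot":[0,0,0]}]' | egrep 'pos|force|gap'
python3 -m pendant '[{"jaw":0.3,"delta_pos":[0,0,0],"rot":[0,0,0]},{"jaw":0.3,"delta_pos":[0,0,0],"rot":[0,0,0]}]' | egrep 'pos|force|gap'
python3 - <<'E'
from h import *
s=snapshot("wrist");P=cloud(s);cv2.imwrite("pics/w15.png",s["image"])
c=piece(P,(200,0,400,370),.109,.13);print('bar',c,rackf(c[0]))
c=piece(P,(200,0,400,370),.095,.13);print('short',c,rackf(c[0]))
c=piece(P,(200,0,400,370),.055,.13);print('all',c,rackf(c[0]))
print('lath',piece(P,(360,80,490,140),.0075,.03))
E
```

```text
tcp_pos: [0.4881, 0.1843, 0.1279]
contact_force: [0.7, 0.5, 0.3]
finger_gap: 0.0598
tcp_pos: [0.4936, 0.1842, 0.3342]
contact_force: [0.6, 0.1, 0.0]
finger_gap: 0.0598
tcp_pos: [0.4934, 0.1841, 0.334]
contact_force: [0.8, 0.7, -0.6]
finger_gap: 0.0595
bar ([0.4893, 0.1838], 0.128, 0.0401, 86.9, 0.1158, 4309) [-0.4, -0.9]
short ([0.4895, 0.1826], 0.2187, 0.0603, 87.1, 0.1026, 10246) [-1.5, -1.2]
all ([0.4896, 0.1813], 0.2782, 0.1218, 87.4, 0.1019, 13503) [-2.8, -1.3]
lath ([0.6376, 0.2868], 0.1295, 0.0259, 5.9, 0.0118, 1911)
```

View pics/w15.png

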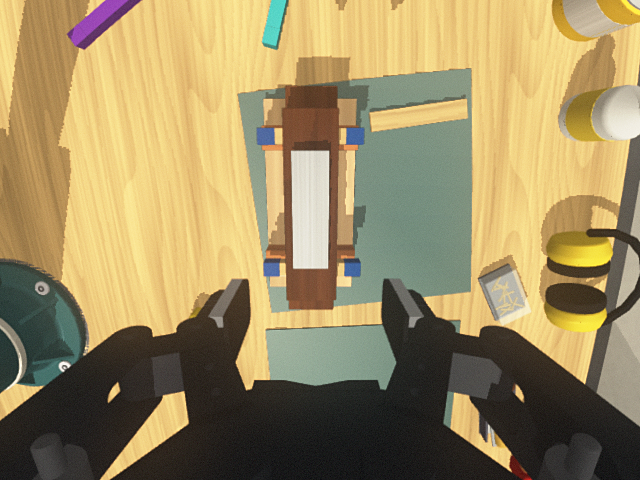

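The stack is complete and centred, with the bar at columns 291–330, rows 150–268, and the lath has not moved. I'm handing it in.

```bash
python3 -c "
from station import *
print(finish_job())"
```

```text
the job is handed in; nothing more can be done
None
```

The stack is built and handed in at about 31 s of the 128 s allowed: long walnut board, two blue-ended stickers, short walnut board, then the steel bar. The hand-in gave no verdict.

Positions relative to the rack centre, measured with the wrist camera:

| Piece | Along the rack (mm) | Across the rack (mm) | Angle off true |
|---|---|---|---|
| Long board | -2.4 | -1.1 | 0.4° |
| Sticker A | 80.4 | -1.2 | 0.4° |
| Sticker B | -78.5 | -1.9 | 0.0° |
| Short board | -1.5 | -1.2 | 0.0° |
| Steel bar | -0.4 | -0.9 | 0.2° |

- **Tolerance:** all of these positions, and the heights I measured, are inside the limits. The bar and short board were measured after the last release. The long board and stickers were measured as they were placed. In the last picture the stickers still sat over the bearers and the stack's outline had not shifted.
- **Lath and pine board:** the lath was still within 1 mm of its earlier wrist-camera position at the end. The pine board was last checked just before I picked up the short board and was within about 2 mm of its first reading. I did not re-measure it after that, but nothing was seen touching it.
- **Disagreements:** one rough measurement of the bar while it was in the gripper read 10 mm off, because the fingers hid part of it. The far end of the bar and the final picture both showed it centred. No other checks failed.

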